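# Check a coating gauge and hold it on the marked spot of a painted pipe

### The arm

A 7-joint arm with a two-finger parallel gripper is mounted at the origin on the work surface. World frame = base frame: x ahead of the robot, y to its left, z up, the work surface at z = 0. Lengths are in m, angles in rad, forces in N, time in s.
With the tool pointing down it reaches from about 0.4 to 0.85 m from the base axis. Payload 10.4 kg.
Tool frame: the origin (TCP) lies midway between the tips of the shut fingers; the grasp point (between the pads) lies 19 mm behind it; x points along the fingers, y is the direction in which the jaws open and shut, and the axes are right-handed (so a half turn about x gives the same grasp; the last joint's range is limited). The gripper opens to 87 mm and grips with 3 to 60 N. Pads are 19 mm wide; open, the fingers measure 117 mm over their backs; the gripper's body (75 mm by 190 mm) begins 51 mm behind the grasp point.
Start: joints at [-1.135, 0.332, -0.065, 1.46, 0.022, 1.35, -0.088], TCP at [0.277, 0.56, 0.223] pointing down, gripper open.
Joint ranges: [-2.6, 2.6], [-0.5, 2.12], [-1.47, 1.34], [0.16, 2.42], [-1.27, 4.41], [0.06, 2.06], [-2.6, 2.6]. Speed limits (rad/s): [2.22, 2.22, 2.79, 2.79, 3.14, 3.14, 3.14].

### API

Orientations are given as a unit quaternion [x, y, z, w].
In Python, from bench import r gives the robot as it stands.
- The arm moves only by the shell command python3 -m jog 'ROWS' [OPENING] [FORCE]. ROWS is JSON, a list of rows, each an object with "slide": the shift along the tool's x, y, z in cm, a list of three; "roll": the turn about the tool's x in degrees. A call has 1 to 5 rows; each row is the pose to reach, as a shift and turn from the pose measured when the call began, along the tool's axes at that moment; what a row does not reach only later rows make up. A row lasts 1/12 s, in which the tool goes at most 41.7 mm and 7.16 degrees, less where a joint would pass 70% of its speed; a pose out of reach is approached as far as the arm can. A call with a gripper value outside its range is refused whole. OPENING is the closure, from 0 (fully open) to 1 (shut), set as the call begins (- or left out, the last holds). The fingers move at their own pace and stop on an object; FORCE is the grip in N (left out, the last holds). Time passes only in rows, so rows that repeat a pose let the fingers close. It gives the time, the measured TCP pose, the force and the opening at its end, in the units of the state.
- r.read_state(): the state, without advancing time (a new reading comes with each control period).
- r.camera(name): name is "side" or "top"; returns the picture (480x640x3 uint8, red, green, blue); there is no depth.
- r.camera_info(name): a dict with "intrinsics" (3x3 intrinsics, pixels), "R" (3x3) and "t" (3): a world point X has camera coordinates R X + t. Camera axes: x right, y down, z forward; pixel columns grow to the right and rows downward; lengths in m; the calibration is good to about 2 mm. A picture is of the moment at which its call begins. camera_info takes no time and is no camera call.
- r.close_job(): hands the job in, once; it reports no verdict.
The state is a dict: "time": time; "joint_positions": joint angles; "joint_vel": joint speeds; "joint_torque": joint torques, N m; "ee_pos": TCP position; "eef_rot": TCP orientation; "ft_force": force on the tool from outside, world axes, zero at the start; "torque": the same for the moment, N m; "width": finger opening in m.
Only numpy, scipy, OpenCV 4.12 (cv2) and the standard library are available. Lean on these libraries where they do the work, as an engineer would, in place of code of your own. Each camera call takes 0.05 s, during which the arm holds its last target.

### The job

Take the coating thickness gauge out of its dock and check it: hold it upright and press its sprung probe tip lightly, part way in, inside the ring on the bare steel block for about half a second, then do the same on the blue coated block. Then take the reading on the painted pipe: hold the gauge square to the surface with its tip inside the black ring on the pipe's shoulder, again pressed lightly part way in, and finish while still holding it there, steady, in the gripper. Never press hard, and leave the two blocks, the mug, the stapler and the calculator where they are.

Things in the scene. Friction and masses are not known exactly. Their poses are not given: they have to be found in the camera images.
- gauge: hand-held coating thickness gauge, about 0.15 kg, 130 mm long, standing probe down in the dock. White body 30 mm (own x) by 34 mm (own y), from z = 30 mm to its flat top at 130 mm, display on its -x face near the top; below it a steel nose 23 mm across (z = 6 to 30 mm) with a sprung brass probe. Origin at the probe's outermost point, spring out; z runs up along the gauge
- gauge_grip (a point): point on the gauge's axis 24 mm below its top and 106 mm above the probe's outermost point: grip it here from above, across the 30 mm or the 34 mm sides (much lower, and the top of the gauge meets the inside of the gripper). Axes as the gauge's own.
- probe_tip (a point): outermost point of the brass probe (round end, 8 mm across) at the bottom of the gauge; it moves with the probe. z points from the tip up along the gauge.
- probe (a joint): how far the sprung probe is pushed into the gauge, 0 (out) to 0.006 m (fully in, the tip level with the nose). The spring pushes back with about 1.5 N at the start of travel and 5.1 N fully in (600 N/m).
- dock: fixed dock the gauge stands in: black foot 90 by 86 mm, 10 mm thick, and a grey well 50 by 54 mm outside, rim 66 mm above the desk, 2 mm wider than the gauge on each side. The gauge sits 24 mm deep in it, tip 12 mm and top 142 mm above the desk, and lifts straight out. Origin at the centre of its underside; the gauge shares its z axis and yaw
- zero_block: loose round steel check block, 50 mm across, 15 mm high, 0.23 kg, top bare steel with a thin black ring 22 mm across at its centre. Origin at the centre of its underside, z up.
- zero_mark (a point): centre of the ring on the top face of the bare steel block, 15 mm above the desk; z is the face's outward normal (up).
- film_block: loose round check block, same sizes and weight, top coated blue with a thin white ring 22 mm across at its centre. Origin at the centre of its underside, z up. The two blocks may change places.
- film_mark (a point): centre of the ring on the top face of the blue coated block, 15 mm above the desk; z is the face's outward normal (up).
- pipe: fixed offcut of yellow painted steel pipe, 114 mm outside diameter, 170 mm long, lying level in two wooden saddles (each 120 by 20 by 36 mm). Its axis lies along the body's own y, 69 mm above the desk; its crown is 126 mm above the desk. Origin on the desk under the pipe's middle.
- spot_mark (a point): centre of the black ring (22 mm across) on the pipe's paint, half-way along it, on the shoulder facing the robot (the pipe's own -x side), 30 degrees (0.52 rad) round from the crown, 118 mm above the desk. z is the surface's outward normal there, leaning 30 degrees from vertical; y runs along the pipe
- mug: bystander: white mug, 80 mm across, 92 mm high, handle at its +y. Origin at the centre of its underside.
- stapler: bystander: black stapler with a red top, 34 by 135 mm (along its y), 50 mm high. Origin at the centre of its underside.
- calculator: bystander: flat black desk calculator with white keys, 150 (own x) by 90 by 17 mm. Origin at the centre of its underside.
Not all that is in view belongs to the job. Leave any green or pink look-alike of the zero_block alone. There is more than one size of the gauge; the one meant has the size given above.

How it is judged:
By the outcome, as a careful person would: the job done as asked, in the order asked, and still so for the second after the job is handed in, while the arm keeps its last pose, push and grip.
It also fails if it takes over 54 s, if anything falls off the work surface, if the arm or the gripper's body presses on something with over 40 N, if the wrist force passes 120 N, or if a joint passes its speed limit or range.

## Working session

There is one attempt and no reset: what is moved stays moved. The work goes in short steps, Python scripts to look and compute and a shell command to move; the robot and the scene stay as the last step left them, time stands still between calls to the robot, and variables do not carry over. Pictures are saved under pics/ and viewed, and the job is handed in when it is done.

```bash
ls; mkdir -p pics
python3 - <<'E'
from bench import r
import cv2
s=r.read_state(); print(s)
for n in("side","top"):
    cv2.imwrite(f"pics/{n}0.png",r.camera(n)[:,:,::-1]); print(r.camera_info(n))
E
```

```text
pics
{'time': 0.0, 'joint_positions': array([-1.13460592,  0.33284664, -0.06474375,  1.46095555,  0.0216073 ,
        1.34988899, -0.08850158]), 'joint_vel': array([-0.00094081, -0.00078334, -0.00160924,  0.00190306,  0.00072582,
       -0.00095007, -0.00086252]), 'joint_torque': array([-6.92436060e-04, -6.23263621e+01,  2.39085773e-02, -3.89898169e+01,
       -6.14934135e-02,  3.97910632e-02,  1.29308578e-04]), 'ee_pos': array([0.27660095, 0.56002539, 0.22176301]), 'eef_rot': array([ 0.16027928,  0.68868076, -0.16125355,  0.68849594]), 'ft_force': array([-0.69963434,  0.17718677,  0.21001143]), 'torque': array([ 0.01734717, -0.00262188,  0.00547476]), 'width': 0.08675717463847038}
{'intrinsics': array([[451.3521864 ,   0.        , 316.9481309 ],
       [  0.        , 451.3521864 , 236.97641011],
       [  0.        ,   0.        ,   1.        ]]), 'R': array([[ 0.88669352, -0.46226896,  0.00905601],
       [-0.3408288 , -0.66673944, -0.66279276],
       [ 0.31242652,  0.58460749, -0.74874812]]), 't': array([-0.45715777,  0.26322613,  0.78519223])}
{'intrinsics': array([[524.90247695,   0.        , 320.16224356],
       [  0.        , 524.90247695, 244.70462076],
       [  0.        ,   0.        ,   1.        ]]), 'R': array([[ 1.79337928e-02, -9.99839028e-01,  5.45320049e-04],
       [-9.79364453e-01, -1.76763526e-02, -2.01327630e-01],
       [ 2.01304861e-01,  3.07650093e-03, -9.79523807e-01]]), 't': array([-0.00498177,  0.55896573,  1.19656824])}
```

View pics/side0.png

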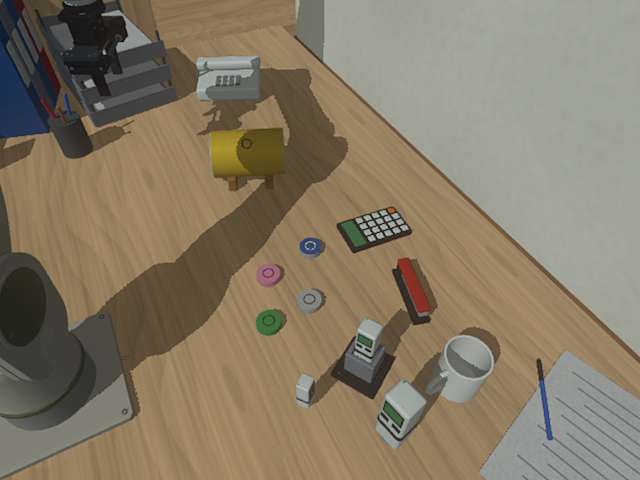

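View pics/top0.png

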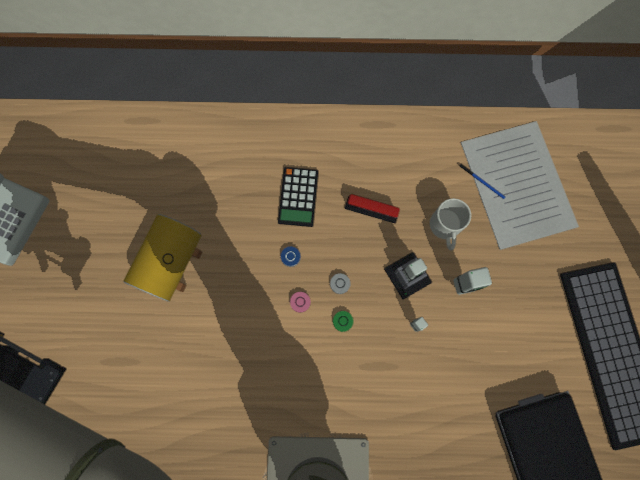

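The top view shows the dock with the gauge at about (410,272). The other gauges, one small and one large, are at (420,324) and (474,280). The bare steel block is at (340,283), the blue one at (290,256), and the pipe's ring at (168,258). I'll zoom in next.

Run:
```python
import cv2,numpy as np
t=cv2.imread("pics/top0.png");s=cv2.imread("pics/side0.png")
f=lambda im,x,y,w,h,k:cv2.resize(im[y:y+h,x:x+w],None,fx=k,fy=k,interpolation=cv2.INTER_CUBIC)
a=f(t,370,240,80,60,5); b=f(s,325,310,80,90,5)
c=np.zeros((450,800,3),np.uint8); c[:300,:400]=a; c[:,400:]=b
cv2.imwrite("pics/z0.png",c)
a=f(t,260,230,100,75,4); b=f(t,120,205,100,105,4); c=np.zeros((420,800,3),np.uint8); c[:300,:400]=a;c[:,400:]=b
cv2.imwrite("pics/z1.png",c)
```

```text
(no output)
```

View pics/z0.png

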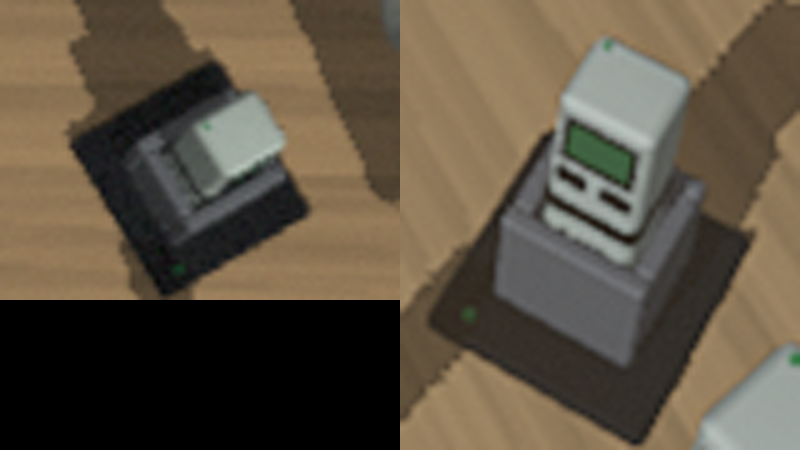

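View pics/z1.png

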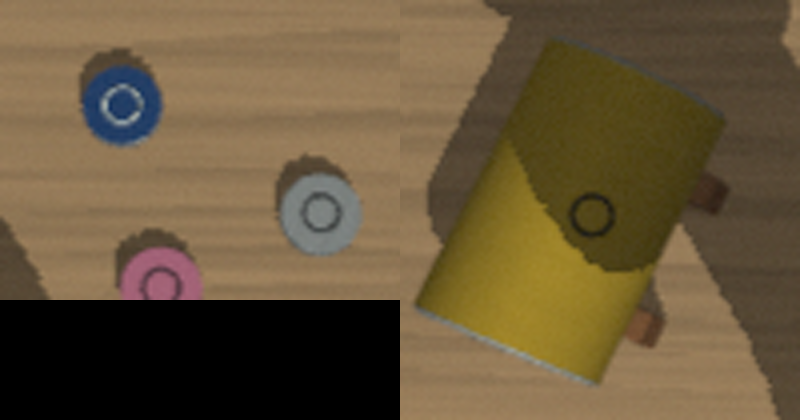

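```bash
cat > h.py <<'E'
import numpy as np,cv2
from bench import r
def cam(n):
    i=r.camera_info(n); return np.array(i["intrinsics"]),np.array(i["R"]),np.array(i["t"])
def ray(n,uv):
    K,R,t=cam(n); c=-R.T@t; d=R.T@np.linalg.solve(K,[uv[0],uv[1],1]); return c,d/np.linalg.norm(d)
def onz(n,uv,z):
    c,d=ray(n,uv); return c+d*(z-c[2])/d[2]
def proj(n,X):
    K,R,t=cam(n); p=K@(R@np.asarray(X)+t); return p[:2]/p[2]
def tri(u1,u2):
    c1,d1=ray("top",u1);c2,d2=ray("side",u2)
    A=np.stack([d1,-d2],1);s=np.linalg.lstsq(A,c2-c1,rcond=None)[0]
    p,q=c1+s[0]*d1,c2+s[1]*d2; return (p+q)/2,np.linalg.norm(p-q)
E
python3 - <<'E'
from h import *
np.set_printoptions(precision=4,suppress=True)
T=cv2.imread("pics/top0.png");S=cv2.imread("pics/side0.png")
ft=[(370+x/5,240+y/5) for x,y in[(72,145),(213,62),(308,212),(168,297)]]
P=np.array([onz("top",u,.01) for u in ft]);print("foot",P,P.mean(0),[np.linalg.norm(P[i]-P[i-1]) for i in range(4)])
gt=[(370+x/5,240+y/5) for x,y in[(185,132),(260,93),(286,137),(212,180)]]
P=np.array([onz("top",u,.142) for u in gt]);print("gt",P,P.mean(0),[np.linalg.norm(P[i]-P[i-1]) for i in range(4)])
gs=[(325+x/5,310+y/5) for x,y in[(165,97),(210,38),(290,78),(252,142)]]
P=np.array([onz("side",u,.142) for u in gs]);print("gs",P,P.mean(0),[np.linalg.norm(P[i]-P[i-1]) for i in range(4)])
fs=[(325+x/5,310+y/5) for x,y in[(30,325),(240,443),(350,237)]]
print("fs",[onz("side",u,.01) for u in fs])
# blocks
def cen(im,m,box):
    x,y,w,h=box; k=np.zeros(m.shape,np.uint8);k[y:y+h,x:x+w]=m[y:y+h,x:x+w]
    c=max(cv2.findContours(k,0,2)[0],key=cv2.contourArea); return cv2.fitEllipse(cv2.convexHull(c))
for n,im,bb,gb in(("top",T,(275,240,30,30),(325,268,32,32)),("side",S,(295,230,32,32),(295,285,32,32))):
    hsv=cv2.cvtColor(im,40)
    mb=((hsv[...,0]>95)&(hsv[...,0]<125)&(hsv[...,1]>60)).astype(np.uint8)
    mg=((hsv[...,1]<45)&(hsv[...,2]>75)).astype(np.uint8)
    for l,m,b in(("blue",mb,bb),("steel",mg,gb)):
        e=cen(im,m,b);print(n,l,e,onz(n,e[0],.0075))
E
```

```text
foot [[ 0.5105 -0.1536  0.01  ]
 [ 0.5533 -0.2236  0.01  ]
 [ 0.4795 -0.2687  0.01  ]
 [ 0.4367 -0.1997  0.01  ]] [ 0.495  -0.2114  0.01  ] [np.float64(0.08701684509027292), np.float64(0.08200896525424499), np.float64(0.08649870693794894), np.float64(0.08116801339037276)]
gt [[ 0.4961 -0.1874  0.142 ]
 [ 0.5142 -0.2208  0.142 ]
 [ 0.4947 -0.2319  0.142 ]
 [ 0.475  -0.1989  0.142 ]] [ 0.495  -0.2098  0.142 ] [np.float64(0.02407240417905771), np.float64(0.0379905204578487), np.float64(0.02239773119846666), np.float64(0.03837922767725348)]
gs [[ 0.4782 -0.2079  0.142 ]
 [ 0.502  -0.1962  0.142 ]
 [ 0.5168 -0.2201  0.142 ]
 [ 0.494  -0.2337  0.142 ]] [ 0.4978 -0.2145  0.142 ] [np.float64(0.030247666025449288), np.float64(0.026523158345613657), np.float64(0.02815528864714027), np.float64(0.026506885711992518)]
fs [array([ 0.4373, -0.2035,  0.01  ]), array([ 0.4806, -0.2733,  0.01  ]), array([ 0.5566, -0.2273,  0.01  ])]
top blue ((290.1033630371094, 255.77679443359375), (18.71233558654785, 19.349929809570312), 31.564048767089844) [0.5398 0.0791 0.0075]
top steel ((339.646240234375, 283.0541687011719), (20.032573699951172, 20.409435272216797), 3.7082040309906006) [ 0.4742 -0.0442  0.0075]
side blue ((310.0018005371094, 245.7369384765625), (16.3736629486084, 21.56011390686035), 89.16078186035156) [0.5409 0.0818 0.0075]
side steel ((308.9283752441406, 300.6338195800781), (24.517684936523438, 25.218278884887695), 67.23448181152344) [ 0.4738 -0.0454  0.0075]
```

Run:
```python
import cv2,numpy as np
t=cv2.imread("pics/top0.png");s=cv2.imread("pics/side0.png")
f=lambda im,x,y,w,h,k:cv2.resize(im[y:y+h,x:x+w],None,fx=k,fy=k,interpolation=cv2.INTER_CUBIC)
c=np.zeros((560,800,3),np.uint8)
for i,(im,x,y) in enumerate([(t,275,240),(t,325,268),(s,295,230),(s,294,285)]):
    c[:240,i*200:i*200+200]=f(im,x,y,32,32,7)[:200,:200].repeat(1,0)[:240] if 0 else cv2.resize(f(im,x,y,32,32,6),(200,240)) if 0 else np.vstack([f(im,x,y,32,32,6.25),np.zeros((40,200,3),np.uint8)])
c[240:,:400]=f(s,205,120,80,64,5); c[240:,400:]=f(t,128,225,80,64,5)
cv2.imwrite("pics/z2.png",c)
```

```text
(no output)
```

View pics/z2.png

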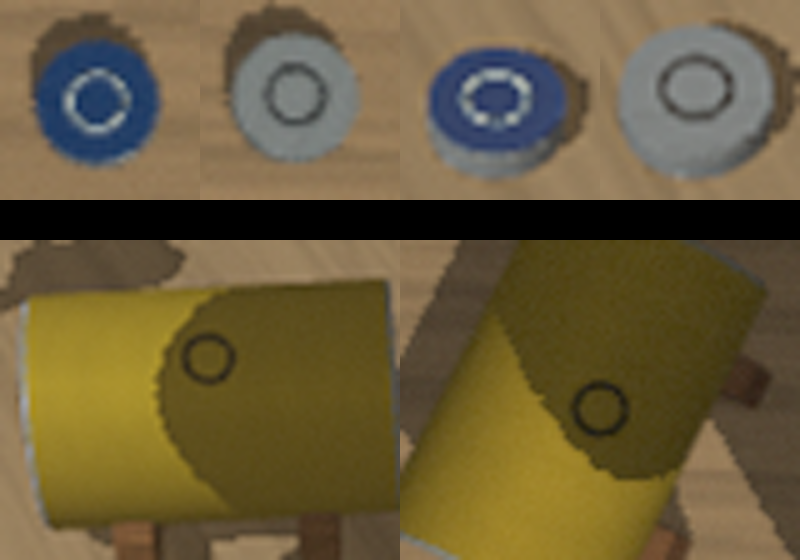

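Run:
```python
from h import *
np.set_printoptions(precision=4,suppress=True)
tb,ts,sb,ss=(290.1,255.8),(339.9,282.6),(309.9,245.3),(308.9,298.5)
# refine ring centres not needed; check
for l,a,b in(("blue",tb,sb),("steel",ts,ss)):
    print(l,tri(a,b),onz("top",a,.015),onz("side",b,.015))
print("spot",tri((167.6,258.4),(246.4,143.4)),onz("top",(167.6,258.4),.118),onz("side",(246.4,143.4),.118))
# pipe axis from yellow mask
for n in("top","side"):
    im=cv2.imread(f"pics/{n}0.png");h=cv2.cvtColor(im,40)
    m=((h[...,0]>20)&(h[...,0]<32)&(h[...,1]>170)).astype(np.uint8)
    m=cv2.morphologyEx(m,cv2.MORPH_OPEN,np.ones((3,3)))
    c=max(cv2.findContours(m,0,1)[0],key=cv2.contourArea)
    e=cv2.approxPolyDP(c,6,True)[:,0];print(n,cv2.contourArea(c),e.tolist(),cv2.boxPoints(cv2.minAreaRect(c)).tolist())
    pts=c[:,0].astype(float)
    rect=cv2.boxPoints(cv2.minAreaRect(c))
    # long/side edges: for top view axis along image up-right; for side horizontal
    L=[np.linalg.norm(rect[i]-rect[i-1]) for i in range(4)]; print(L)
    ns=[]
    for i in range(4):
        a,b=rect[i-1],rect[i];u=(b-a)/np.linalg.norm(b-a);nn=np.array([-u[1],u[0]])
        s=(pts-a)@u;d=np.abs((pts-a)@nn);q=pts[(d<4)&(s>.2*L[i])&(s<.8*L[i])]
        vx,vy,x,y=cv2.fitLine(q.astype(np.float32),cv2.DIST_L2,0,.01,.01).ravel()
        _,d1=ray(n,(x,y));_,d2=ray(n,(x+50*vx,y+50*vy));w=np.cross(d1,d2);w/=np.linalg.norm(w);ns.append(w)
    for p in((0,2),(1,3)):
        ax=np.cross(ns[p[0]],ns[p[1]]);ax/=np.linalg.norm(ax);print(p,ax,np.degrees(np.arctan2(ax[1],ax[0])))
```

```text
blue (array([0.5388, 0.0787, 0.0133]), np.float64(0.00031918188817281815)) [0.5384 0.0786 0.015 ] [0.5384 0.0774 0.015 ]
steel (array([ 0.4744, -0.0445,  0.0135]), np.float64(0.0003073482236787877)) [ 0.4743 -0.0445  0.015 ] [ 0.4738 -0.0454  0.015 ]
spot (array([0.5091, 0.349 , 0.1162]), np.float64(0.0002979503875958386)) [0.5086 0.3485 0.118 ] [0.5085 0.3466 0.118 ]
top 2669.5 [[162, 219], [125, 281], [169, 298], [183, 270], [172, 268], [183, 264], [180, 248], [188, 242], [174, 241], [178, 254], [167, 268], [158, 258], [171, 252], [173, 238], [195, 232]] [[123.80000305175781, 280.4000244140625], [157.8000030517578, 212.4000244140625], [201.8000030517578, 234.4000244140625], [167.8000030517578, 302.4000244140625]]
[np.float32(49.193497), np.float32(76.02631), np.float32(49.193497), np.float32(76.02631)]
(0, 2) [-0.3725 -0.9233 -0.094 ] -111.96954257025371
(1, 3) [-0.645  -0.0489  0.7626] -175.666472274434
side 2804.0 [[281, 132], [263, 129], [270, 133], [261, 137], [248, 130], [248, 149], [239, 139], [246, 130], [211, 132], [215, 176], [283, 173]] [[210.1095733642578, 130.95892333984375], [281.7150573730469, 128.30685424804688], [283.4027099609375, 173.87396240234375], [211.7972412109375, 176.52603149414062]]
[np.float32(45.59835), np.float32(71.65458), np.float32(45.59835), np.float32(71.654564)]
(0, 2) [-0.2505 -0.6171 -0.746 ] -112.09409631864524
(1, 3) [-0.9421 -0.0413  0.3328] -177.49116581235546
```

Run:
```python
from h import *
np.set_printoptions(precision=4,suppress=True)
for n,edges in(("top",[((415,305),(552,38)),((598,383),(724,120))]),("side",[((40,55),(380,42)),((55,285),(385,280))])):
    im=cv2.imread(f"pics/{n}0.png");b,g,rr=[im[...,i].astype(float) for i in range(3)]
    m=((rr-b>0.65*rr)&(rr>60)).astype(np.uint8)
    m=cv2.morphologyEx(m,cv2.MORPH_CLOSE,np.ones((7,7)))
    c=max(cv2.findContours(m,0,1)[0],key=cv2.contourArea);pts=c[:,0].astype(float)
    v=im.copy();cv2.drawContours(v,[c],-1,(255,0,255),1)
    x0,y0=(120,205) if n=="top" else(200,115)
    cv2.imwrite(f"pics/p_{n}.png",cv2.resize(v[y0:y0+105,x0:x0+105],None,fx=5,fy=5,interpolation=0))
    for e in edges:
        k,o=(4,(-400,0)) if n=="top" else (5,(0,0))
        off=(120,205) if n=="top" else(205,120)
        a,b2=[np.array([off[0]+(p[0]+o[0]+.5)/k-.5,off[1]+(p[1]+o[1]+.5)/k-.5]) for p in e]
        L=np.linalg.norm(b2-a);u=(b2-a)/L;nn=np.array([-u[1],u[0]])
        s=(pts-a)@u;d=np.abs((pts-a)@nn);q=pts[(d<3)&(s>.1*L)&(s<.9*L)]
        for lab,(x,y),(vx,vy) in (("hand",a,u),("fit",)+((lambda l:(l[2:],l[:2]))(cv2.fitLine(q.astype(np.float32),cv2.DIST_HUBER,0,.01,.01).ravel()) if len(q)>5 else (a,u)),):
            _,d1=ray(n,(x,y));_,d2=ray(n,(x+50*vx,y+50*vy));w=np.cross(d1,d2);w/=np.linalg.norm(w)
            print(n,lab,len(q),np.degrees(np.arctan2(-w[0],w[1]))%180, w)
```

```text
top hand 54 157.56002717330855 [-0.3545 -0.8584 -0.3708]
top fit 54 158.0011816733738 [-0.348  -0.8614 -0.3701]
top hand 54 158.17210483129676 [-0.3559 -0.8886 -0.2893]
top fit 54 158.4967120033238 [-0.3508 -0.8904 -0.2901]
side hand 54 156.93795695905 [-0.2238 -0.5256 -0.8208]
side fit 54 157.3323049568489 [-0.2205 -0.5279 -0.8202]
side hand 52 154.38778539071717 [-0.2819 -0.588  -0.7582]
side fit 52 157.40365071147235 [-0.2486 -0.5974 -0.7624]
```

Run:
```python
import cv2,numpy as np
cv2.imwrite("pics/p.png",cv2.resize(np.hstack([cv2.imread("pics/p_top.png"),cv2.imread("pics/p_side.png")]),(800,400),interpolation=3))
```

```text
(no output)
```

View pics/p.png

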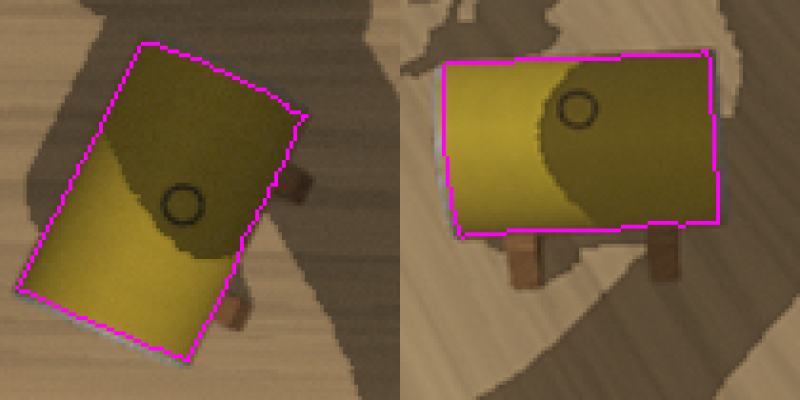

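Both views agree on the blocks and the pipe's ring: residuals are 0.3 mm and the heights come out about 1.7 mm low. The pipe axis yaw is about 157.8°. The jog has no tilt axis, so I plan to grip with the jaws along the pipe axis and let the gauge pivot in the pads. Next I'll check the pipe model, the dock yaw and the obstacles near the dock.

```bash
python3 - <<'E'
from h import *
np.set_printoptions(precision=4,suppress=True)
a=np.radians(157.8-90); ax=np.array([np.cos(a),np.sin(a),0])
n=-.5*ax+np.array([0,0,.866]); spot=np.array([.5088,.3483,.118]); c=spot-.057*n
print("n",n,"axis centre",c)
# silhouette check: distance of axis from edge planes should be 57mm
for nm,w in(("top",[-0.348,-0.8614,-0.3701]),("top",[-0.3508,-0.8904,-0.2901]),("side",[-.2205,-.5279,-.8202]),("side",[-.2486,-.5974,-.7624])):
    cc,_=ray(nm,(0,0)); w=np.array(w); print(nm,(c-cc)@w/np.linalg.norm(w))
# distance along axis: pipe mid from end points
Y=np.array([np.cos(np.radians(157.8)),np.sin(np.radians(157.8)),0])
# obstacles
for l,u,v in(("biggauge top",(481,272),(407,388)),("mug rim",(453,213),(468,357)),("small",(420,323),(306,380))):
    print(l,tri(u,v))
print([np.degrees(x) for x in [np.arctan2(-.0700,.0428)]])
s=r.read_state()
E
python3 - <<'E'
import cv2,numpy as np
t=cv2.imread("pics/top0.png");s=cv2.imread("pics/side0.png")
f=lambda im,x,y,w,h,k:cv2.resize(im[y:y+h,x:x+w],None,fx=k,fy=k,interpolation=cv2.INTER_CUBIC)
cv2.imwrite("pics/z3.png",np.hstack([f(t,380,190,130,150,3),f(s,290,330,130,150,3)]))
E
```

```text
n [-0.1889 -0.4629  0.866 ] axis centre [0.5196 0.3747 0.0686]
top 0.054223592073788046
top -0.0544773334287265
side 0.05387366842499937
side -0.05447940113920672
biggauge top (array([ 0.4768, -0.3347,  0.1876]), np.float64(0.005534868122003593))
mug rim (array([ 0.6353, -0.3077,  0.0824]), np.float64(0.0015576281365514894))
small (array([ 0.3773, -0.2235,  0.0905]), np.float64(0.002742735789001347))
[np.float64(-58.55719292953565)]
```

View pics/z3.png

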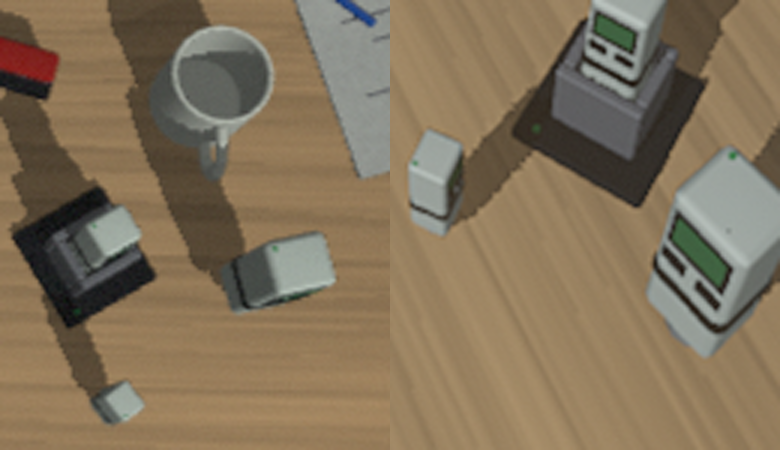

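```bash
cat >> h.py <<'E'
from scipy.spatial.transform import Rotation as Ro
def go(p,yaw=None,q=False):
    s=r.read_state(); R=Ro.from_quat(s["eef_rot"]).as_matrix(); e=np.array(s["ee_pos"])
    y=np.degrees(np.arctan2(R[1,1],R[0,1]))
    d=R.T@(np.array(p)-e)*100
    out=f"t={s['time']:.2f} ee={np.round(e,4)} yaw={y:.1f} tilt={np.degrees(np.arccos(-R[2,0])):.2f} F={np.round(s['ft_force'],2)} w={s['width']*1000:.1f} q={np.round(s['joint_positions'],2)} slide={np.round(d,2)}"
    if yaw is not None: out+=f" roll={((y-yaw+90)%180-90):.1f}"
    print(out)
E
python3 -c "
from h import *
go([.44,.15,.24],31.4);go([.4955,-.2125,.22],31.4)"
```

```text
t=0.10 ee=[0.2767 0.5601 0.2218] yaw=63.7 tilt=0.07 F=[0.4  0.49 0.36] w=87.3 q=[-1.13  0.33 -0.06  1.46  0.02  1.35 -0.09] slide=[ -1.78 -29.53  32.81] roll=32.3
t=0.10 ee=[0.2767 0.5601 0.2218] yaw=63.7 tilt=0.07 F=[0.4  0.49 0.36] w=87.3 q=[-1.13  0.33 -0.06  1.46  0.02  1.35 -0.09] slide=[  0.26 -59.58  53.83] roll=32.3
```

```bash
python3 -m jog '[{"slide":[-2,-30,33],"roll":32},{"slide":[-2,-30,33],"roll":32},{"slide":[-2,-30,33],"roll":32},{"slide":[-2,-30,33],"roll":32},{"slide":[-2,-30,33],"roll":32}]' 0; python3 -c "
from h import *
go([.44,.15,.24],31.4);go([.4955,-.2125,.22],31.4)"
```

```text
time: 0.52
ee_pos: [0.353, 0.3645, 0.2315]
eef_rot: [0.346, 0.616, -0.347, 0.616]
ft_force: [0.9, 0.3, 1.3]
width: 0.0868
t=0.52 ee=[0.353  0.3645 0.2315] yaw=31.3 tilt=0.10 F=[0.94 0.33 1.29] w=86.8 q=[-0.98  0.07  0.09  1.76 -0.01  1.32 -0.34] slide=[-0.83 -3.71 22.85] roll=-0.1
t=0.52 ee=[0.353  0.3645 0.2315] yaw=31.3 tilt=0.10 F=[0.94 0.33 1.29] w=86.8 q=[-0.98  0.07  0.09  1.76 -0.01  1.32 -0.34] slide=[  1.21 -17.8   56.71] roll=-0.1
```

```bash
python3 -m jog '[{"slide":[-1,-4,23]},{"slide":[-1,-4,23]},{"slide":[-1,-4,23]},{"slide":[-1,-4,23]},{"slide":[-1,-4,23]}]' ; python3 -c "
from h import *
go([.4955,-.2125,.22],31.4)"
```

```text
t=0.52 ee=[0.353  0.3645 0.2315] yaw=31.3 tilt=0.10 F=[0.94 0.33 1.29] w=86.8 q=[-0.98  0.07  0.09  1.76 -0.01  1.32 -0.34] slide=[  1.21 -17.8   56.71] roll=-0.1invalid input at $[0]: expected keys slide, roll
```

```bash
python3 -m jog '[{"slide":[-1,-4,23],"roll":0},{"slide":[-1,-4,23],"roll":0},{"slide":[-1,-4,23],"roll":0},{"slide":[-1,-4,23],"roll":0},{"slide":[-1,-4,23],"roll":0}]' ; python3 -c "
from h import *
go([.4955,-.2125,.22],31.4)"
```

```text
time: 0.93
ee_pos: [0.4285, 0.1706, 0.2405]
eef_rot: [0.346, 0.617, -0.347, 0.616]
ft_force: [1.3, 1.3, 0.3]
width: 0.0871
t=0.93 ee=[0.4285 0.1706 0.2405] yaw=31.3 tilt=0.09 F=[1.31 1.33 0.26] w=87.1 q=[-0.77 -0.06  0.28  1.86  0.02  1.34  0.05] slide=[  2.09 -14.18  36.21] roll=-0.1
```

```bash
python3 -m jog '[{"slide":[1,-14.2,36.2],"roll":0},{"slide":[1,-14.2,36.2],"roll":0},{"slide":[1,-14.2,36.2],"roll":0},{"slide":[1,-14.2,36.2],"roll":0},{"slide":[1,-14.2,36.2],"roll":0}]' ; python3 -m jog '[{"slide":[0,-7.2,18.2],"roll":0},{"slide":[0,-7.2,18.2],"roll":0},{"slide":[0,-7.2,18.2],"roll":0},{"slide":[0,-7.2,18.2],"roll":0},{"slide":[0,-7.2,18.2],"roll":0}]' ;python3 -c "
from h import *
go([.4955,-.2125,.099],31.4)
cv2.imwrite('pics/side1.png',r.camera('side')[:,:,::-1])
cv2.imwrite('pics/top1.png',r.camera('top')[:,:,::-1])"
```

```text
time: 1.35
ee_pos: [0.4637, -0.0346, 0.2353]
eef_rot: [0.346, 0.617, -0.347, 0.616]
ft_force: [2.1, 0.1, 0.5]
width: 0.087
time: 1.77
ee_pos: [0.4963, -0.2311, 0.2355]
eef_rot: [0.346, 0.616, -0.348, 0.616]
ft_force: [-0.1, 0.1, 0.3]
width: 0.0871
t=1.77 ee=[ 0.4963 -0.2311  0.2355] yaw=31.2 tilt=0.11 F=[-0.08  0.1   0.33] w=87.1 q=[-0.32  0.17  0.77  1.68 -0.12  1.33  1.01] slide=[13.65  0.92 -1.64] roll=-0.2
```

View pics/side1.png

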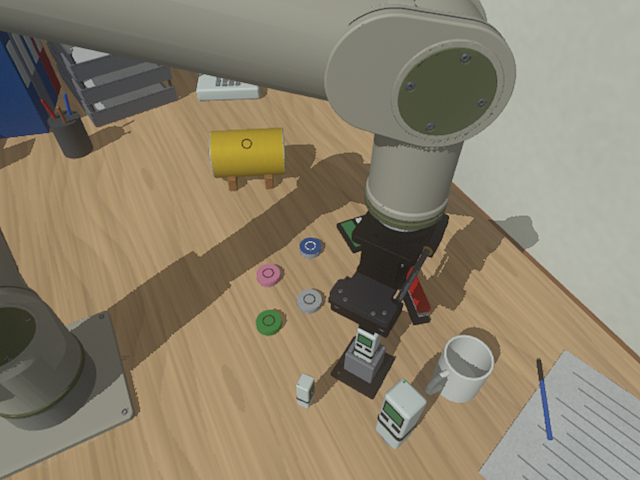

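View pics/top1.png

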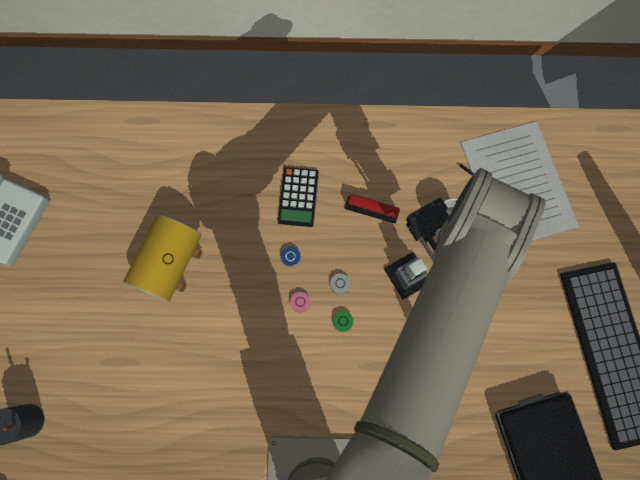

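```bash
python3 -c "
from h import *
for z in(.22,.3,.4): print(proj('top',[.4963,-.2311,z]),proj('side',[.4963,-.2311,z]))
print(Ro.from_quat(r.read_state()['eef_rot']).as_matrix().round(3))"
```

```text
[434.3979675  260.59357345] [381.59759186 309.10419693]
[443.3555071  253.39819908] [388.8315762  275.32118137]
[456.73636444 242.64968082] [400.28422834 221.83680708]
[[-0.002  0.858  0.513]
 [-0.004  0.513 -0.858]
 [-1.    -0.004  0.002]]
```

```bash
python3 -m jog '[{"slide":[3,0.9,-1.6],"roll":0},{"slide":[6,0.9,-1.6],"roll":0},{"slide":[8,0.9,-1.6],"roll":0},{"slide":[8,0.9,-1.6],"roll":0},{"slide":[8,0.9,-1.6],"roll":0}]' ;python3 -c "
from h import *
go([.4955,-.2125,.099],31.4)
cv2.imwrite('pics/side2.png',r.camera('side')[200:420,260:500,::-1].repeat(2,0).repeat(2,1))"
```

```text
time: 2.28
ee_pos: [0.4944, -0.2145, 0.1548]
eef_rot: [0.347, 0.616, -0.35, 0.615]
ft_force: [0.2, -1.6, 1.0]
width: 0.087
t=2.28 ee=[ 0.4944 -0.2145  0.1548] yaw=30.9 tilt=0.30 F=[ 0.2  -1.64  0.96] w=87.0 q=[-0.33  0.23  0.74  1.81 -0.16  1.17  1.01] slide=[ 5.58  0.22 -0.12] roll=-0.5
```

View pics/side2.png

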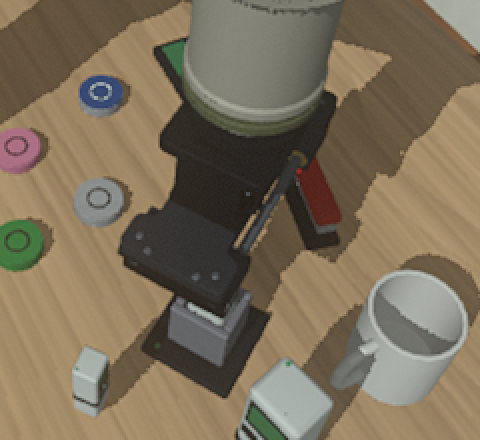

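The gripper is centred over the gauge, with the jaws on its ±x sides. I'll lower it now.

```bash
python3 -m jog '[{"slide":[2,0.2,-0.1],"roll":0},{"slide":[4,0.2,-0.1],"roll":0},{"slide":[5.6,0.2,-0.1],"roll":0},{"slide":[5.6,0.2,-0.1],"roll":0},{"slide":[5.6,0.2,-0.1],"roll":0}]' ;python3 -c "
from h import *
go([.4955,-.2125,.099],31.4)"
```

```text
time: 2.75
ee_pos: [0.4968, -0.2135, 0.1012]
eef_rot: [0.347, 0.615, -0.35, 0.616]
ft_force: [-0.1, -0.2, 0.9]
width: 0.0868
t=2.75 ee=[ 0.4968 -0.2135  0.1012] yaw=30.9 tilt=0.24 F=[-0.07 -0.17  0.94] w=86.8 q=[-0.3   0.3   0.72  1.86 -0.22  1.06  1.05] slide=[ 0.22 -0.06 -0.15] roll=-0.5
```

```bash
python3 -m jog '[{"slide":[0.2,0,-0.1],"roll":0},{"slide":[0.2,0,-0.1],"roll":0},{"slide":[0.2,0,-0.1],"roll":0},{"slide":[0.2,0,-0.1],"roll":0},{"slide":[0.2,0,-0.1],"roll":0}]' 1 30;python3 -m jog '[{"slide":[0,0,0],"roll":0},{"slide":[0,0,0],"roll":0},{"slide":[0,0,0],"roll":0}]'; python3 -c "
from h import *
go([.4955,-.2125,.17],31.4)"
```

```text
time: 3.17
ee_pos: [0.4966, -0.2127, 0.0997]
eef_rot: [0.347, 0.615, -0.35, 0.616]
ft_force: [0.1, 0.4, 0.8]
width: 0.0613
time: 3.42
ee_pos: [0.4966, -0.2127, 0.0997]
eef_rot: [0.347, 0.615, -0.35, 0.616]
ft_force: [0.5, -0.4, 1.4]
width: 0.0415
t=3.42 ee=[ 0.4966 -0.2127  0.0997] yaw=30.9 tilt=0.24 F=[ 0.48 -0.45  1.36] w=41.5 q=[-0.3   0.3   0.72  1.87 -0.22  1.06  1.05] slide=[-7.03 -0.1  -0.05] roll=-0.5
```

```bash
python3 -m jog '[{"slide":[0,0,0],"roll":0},{"slide":[0,0,0],"roll":0},{"slide":[0,0,0],"roll":0},{"slide":[0,0,0],"roll":0}]' 1 30; python3 -m jog '[{"slide":[0,0,0],"roll":0},{"slide":[0,0,0],"roll":0}]' ; python3 -c "
from h import *
go([.4955,-.2125,.17],31.4)"
```

```text
time: 3.75
ee_pos: [0.4968, -0.2126, 0.0997]
eef_rot: [0.347, 0.614, -0.35, 0.616]
ft_force: [0.8, 1.1, -0.8]
width: 0.0302
time: 3.92
ee_pos: [0.4968, -0.2125, 0.0997]
eef_rot: [0.347, 0.614, -0.35, 0.616]
ft_force: [0.4, 0.8, -1.2]
width: 0.0297
t=3.92 ee=[ 0.4968 -0.2125  0.0997] yaw=30.9 tilt=0.24 F=[ 0.39  0.85 -1.23] w=29.7 q=[-0.3   0.3   0.72  1.87 -0.22  1.06  1.05] slide=[-7.03 -0.12 -0.04] roll=-0.5
```

```bash
python3 -m jog '[{"slide":[-2,0,0],"roll":0},{"slide":[-4,0,0],"roll":0},{"slide":[-7,0,0],"roll":0},{"slide":[-7,0,0],"roll":0},{"slide":[-7,0,0],"roll":0}]'; python3 -c "
from h import *
go([.4744,-.0448,.16],31.4)
cv2.imwrite('pics/side3.png',r.camera('side')[200:420,260:500,::-1].repeat(2,0).repeat(2,1))
cv2.imwrite('pics/top3.png',r.camera('top')[150:350,300:540,::-1].repeat(2,0).repeat(2,1))"
```

```text
time: 4.33
ee_pos: [0.4974, -0.2126, 0.1709]
eef_rot: [0.348, 0.614, -0.35, 0.617]
ft_force: [-0.4, -0.2, -1.5]
width: 0.0299
t=4.33 ee=[ 0.4974 -0.2126  0.1709] yaw=30.9 tilt=0.28 F=[-0.35 -0.25 -1.54] w=29.9 q=[-0.34  0.21  0.75  1.79 -0.15  1.2   0.99] slide=[  1.01   6.65 -15.58] roll=-0.5
```

View pics/side3.png

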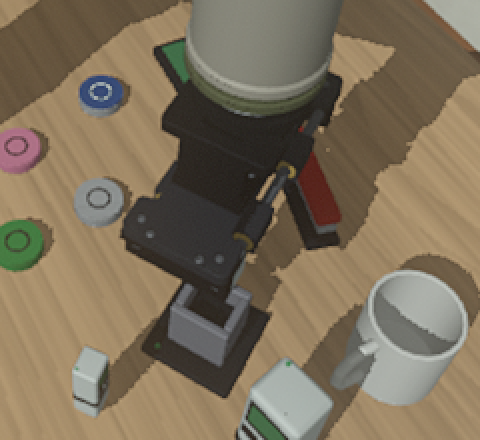

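The dock is empty and the wrist shows about 1.5 N of load, so the gauge is out. Next is the steel block.

```bash
python3 -m jog '[{"slide":[0,6.6,-15.6],"roll":0},{"slide":[0,6.6,-15.6],"roll":0},{"slide":[0,6.6,-15.6],"roll":0},{"slide":[3,6.6,-15.6],"roll":0},{"slide":[4.5,6.6,-15.6],"roll":0}]';python3 -m jog '[{"slide":[0,0,0],"roll":0},{"slide":[0,0,0],"roll":0}]'; python3 -c "
from h import *
go([.4744,-.0448,.106],31.4)
for n in('side','top'): cv2.imwrite(f'pics/{n}4.png',r.camera(n)[:,:,::-1])
for n in('side','top'): print(n,proj(n,[.4744,-.0448,.015]))
a=cv2.imread('pics/side4.png')[200:350,220:400];cv2.imwrite('pics/side4z.png',a.repeat(4,0).repeat(4,1))"
```

```text
time: 4.85
ee_pos: [0.4718, -0.0385, 0.1221]
eef_rot: [0.346, 0.616, -0.347, 0.616]
ft_force: [0.6, -0.0, -1.2]
width: 0.0301
time: 5.02
ee_pos: [0.4704, -0.0379, 0.1208]
eef_rot: [0.345, 0.618, -0.348, 0.615]
ft_force: [1.1, -0.7, -0.2]
width: 0.0298
t=5.02 ee=[ 0.4704 -0.0379  0.1208] yaw=31.4 tilt=0.32 F=[ 1.06 -0.74 -0.23] w=29.8 q=[-0.6   0.08  0.61  2.   -0.05  1.08  0.58] slide=[ 1.48 -0.01  0.79] roll=-0.0
side [309.05696332 298.16431253]
top [340.02305731 282.56589665]
```

View pics/side4z.png

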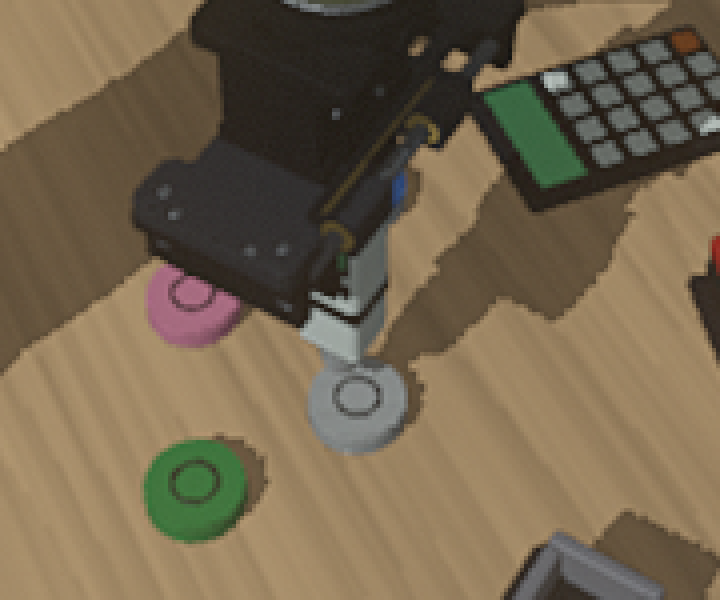

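```bash
python3 -m jog '[{"slide":[0,0,0.8],"roll":0},{"slide":[0.8,0,0.8],"roll":0},{"slide":[0.8,0,0.8],"roll":0},{"slide":[0.8,0,0.8],"roll":0}]'; python3 -c "
from h import *
go([.4744,-.0448,.1027],31.4)
for n in('side',): cv2.imwrite(f'pics/{n}5.png',r.camera(n)[:,:,::-1])
a=cv2.imread('pics/side5.png')[250:330,270:350];cv2.imwrite('pics/side5z.png',cv2.resize(a,None,fx=7,fy=7,interpolation=2))"
```

```text
time: 5.45
ee_pos: [0.4761, -0.0478, 0.1145]
eef_rot: [0.347, 0.616, -0.349, 0.616]
ft_force: [0.8, 0.5, -1.0]
width: 0.0301
t=5.45 ee=[ 0.4761 -0.0478  0.1145] yaw=31.1 tilt=0.18 F=[ 0.77  0.47 -1.  ] w=30.1 q=[-0.58  0.1   0.62  2.   -0.07  1.06  0.61] slide=[ 1.18  0.01 -0.34] roll=-0.3
```

View pics/side5z.png

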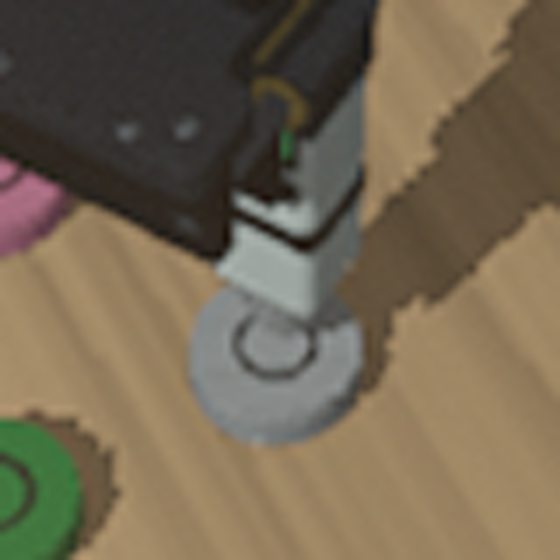

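```bash
python3 -c "
from h import *
e=np.array([.4761,-.0478])
def cr(p): return ((p-[270,250])*7+3).round()
print('tip',cr(proj('side',[*e,.0268])),'nose',cr(proj('side',[*e,.0328])),'noserad',cr(proj('side',[e[0]+.0115*.88,e[1]-.0115*.46,.0328])))
print('ring',cr(proj('side',[.4744,-.0448,.015])),'body corners z=.0568')
a=np.radians(31)
for sx,sy in((-1,-1),(-1,1),(1,-1)):
  x=sx*.015;y=sy*.017
  print(cr(proj('side',[e[0]+x*np.cos(a)-y*np.sin(a),e[1]+x*np.sin(a)+y*np.cos(a),.0568])))"
```

```text
tip [286. 322.] nose [286. 310.] noserad [327. 310.]
ring [276. 340.] body corners z=.0568
[310. 326.]
[204. 272.]
[368. 249.]
```

```bash
python3 -m jog '[{"slide":[0.3,0,-0.3],"roll":0},{"slide":[0.7,0,-0.3],"roll":0},{"slide":[0.9,0,-0.3],"roll":0},{"slide":[0.9,0,-0.3],"roll":0}]'; python3 -c "
from h import *
go([.4744,-.0450,.0997],31.4)
for n in('side',): cv2.imwrite(f'pics/{n}6.png',r.camera(n)[:,:,::-1])
a=cv2.imread('pics/side6.png')[250:330,270:350];cv2.imwrite('pics/side6z.png',cv2.resize(a,None,fx=7,fy=7,interpolation=2))"
```

```text
time: 5.83
ee_pos: [0.4742, -0.0447, 0.105]
eef_rot: [0.346, 0.616, -0.349, 0.616]
ft_force: [-0.2, -0.5, -0.8]
width: 0.0296
t=5.83 ee=[ 0.4742 -0.0447  0.105 ] yaw=31.2 tilt=0.20 F=[-0.16 -0.53 -0.77] w=29.6 q=[-0.58  0.11  0.62  2.01 -0.07  1.04  0.61] slide=[ 0.53 -0.    0.03] roll=-0.2
```

View pics/side6z.png

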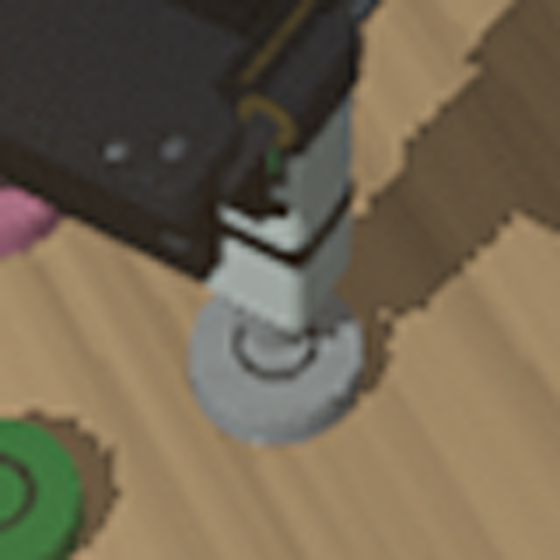

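```bash
python3 -m jog '[{"slide":[0.2,-0.1,0],"roll":0},{"slide":[0.4,-0.1,0],"roll":0},{"slide":[0.5,-0.1,0],"roll":0},{"slide":[0.5,-0.1,0],"roll":0}]'; python3 -c "
from h import *
go([.4737,-.0453,.0997],31.4)"
```

```text
time: 6.22
ee_pos: [0.4737, -0.0453, 0.1003]
eef_rot: [0.346, 0.616, -0.349, 0.616]
ft_force: [-1.3, 0.0, 2.2]
width: 0.0299
t=6.22 ee=[ 0.4737 -0.0453  0.1003] yaw=31.1 tilt=0.18 F=[-1.26  0.05  2.25] w=29.9 q=[-0.58  0.12  0.62  2.02 -0.08  1.03  0.62] slide=[ 0.06  0.01 -0.  ] roll=-0.3
```

```bash
python3 -m jog '[{"slide":[0.04,0,0],"roll":0},{"slide":[0.04,0,0],"roll":0},{"slide":[0.04,0,0],"roll":0},{"slide":[0.04,0,0],"roll":0},{"slide":[0.04,0,0],"roll":0}]';python3 -m jog '[{"slide":[0,0,0],"roll":0},{"slide":[0,0,0],"roll":0},{"slide":[0,0,0],"roll":0}]'; python3 -c "
from h import *
go([.4737,-.0453,.16],31.4)
for n in('side',): cv2.imwrite(f'pics/{n}7.png',r.camera(n)[:,:,::-1])
a=cv2.imread('pics/side7.png')[250:330,270:350];cv2.imwrite('pics/side7z.png',cv2.resize(a,None,fx=7,fy=7,interpolation=2))"
```

```text
time: 6.63
ee_pos: [0.4737, -0.0454, 0.1]
eef_rot: [0.346, 0.616, -0.349, 0.616]
ft_force: [-2.7, 0.9, 1.3]
width: 0.0301
time: 6.88
ee_pos: [0.4737, -0.0453, 0.1]
eef_rot: [0.346, 0.616, -0.349, 0.616]
ft_force: [-0.5, 0.1, 1.7]
width: 0.0298
t=6.88 ee=[ 0.4737 -0.0453  0.1   ] yaw=31.1 tilt=0.18 F=[-0.47  0.12  1.72] w=29.8 q=[-0.58  0.12  0.62  2.02 -0.08  1.03  0.62] slide=[-6.   -0.01  0.  ] roll=-0.3
```

View pics/side7z.png

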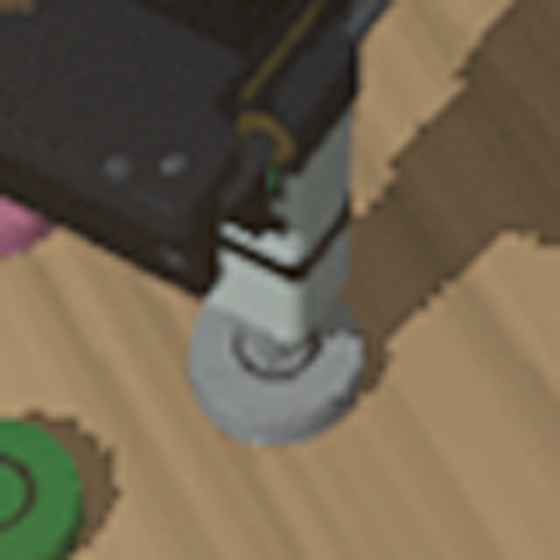

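The tip is centred in the ring and was held about 0.8 s at roughly 2.7 mm of travel. Next is the blue block.

```bash
python3 -m jog '[{"slide":[-2,0,0],"roll":0},{"slide":[-4,0,0],"roll":0},{"slide":[-4,0,0],"roll":0}]'; python3 -c "
from h import *
go([.5385,.0780,.125],31.4)"
```

```text
time: 7.18
ee_pos: [0.4755, -0.0454, 0.1429]
eef_rot: [0.347, 0.615, -0.348, 0.617]
ft_force: [1.0, -0.4, -0.3]
width: 0.03
t=7.18 ee=[ 0.4755 -0.0454  0.1429] yaw=31.1 tilt=0.17 F=[ 0.98 -0.35 -0.27] w=30.0 q=[-0.6   0.06  0.62  1.97 -0.04  1.12  0.58] slide=[ 1.78 11.77 -7.31] roll=-0.3
```

```bash
python3 -m jog '[{"slide":[0,4,-2.5],"roll":0},{"slide":[0,8,-5],"roll":0},{"slide":[0,11.8,-7.3],"roll":0},{"slide":[0,11.8,-7.3],"roll":0},{"slide":[0,11.8,-7.3],"roll":0}]'; python3 -c "
from h import *
go([.5385,.0780,.106],31.4)"
```

```text
time: 7.6
ee_pos: [0.5394, 0.083, 0.1415]
eef_rot: [0.345, 0.616, -0.346, 0.618]
ft_force: [0.5, 0.1, -0.8]
width: 0.0301
t=7.60 ee=[0.5394 0.083  0.1415] yaw=31.5 tilt=0.13 F=[ 0.53  0.1  -0.78] w=30.1 q=[-0.7   0.23  0.53  1.8  -0.13  1.14  0.42] slide=[ 3.55 -0.34  0.37] roll=0.1
```

```bash
python3 -m jog '[{"slide":[1,-0.3,0.4],"roll":0},{"slide":[2.5,-0.3,0.4],"roll":0},{"slide":[3.4,-0.3,0.4],"roll":0},{"slide":[3.4,-0.3,0.4],"roll":0},{"slide":[3.4,-0.3,0.4],"roll":0}]'; python3 -c "
from h import *
go([.5385,.0780,.0997],31.4)
for n in('side',): cv2.imwrite(f'pics/{n}8.png',r.camera(n)[:,:,::-1])
a=cv2.imread('pics/side8.png')[200:280,270:350];cv2.imwrite('pics/side8z.png',cv2.resize(a,None,fx=7,fy=7,interpolation=2))"
```

```text
time: 8.02
ee_pos: [0.5383, 0.0769, 0.1069]
eef_rot: [0.345, 0.616, -0.347, 0.617]
ft_force: [0.5, 0.4, -0.8]
width: 0.0299
t=8.02 ee=[0.5383 0.0769 0.1069] yaw=31.4 tilt=0.13 F=[ 0.5   0.44 -0.81] w=29.9 q=[-0.68  0.27  0.53  1.84 -0.15  1.07  0.45] slide=[ 0.72  0.07 -0.09] roll=0.0
```

View pics/side8z.png

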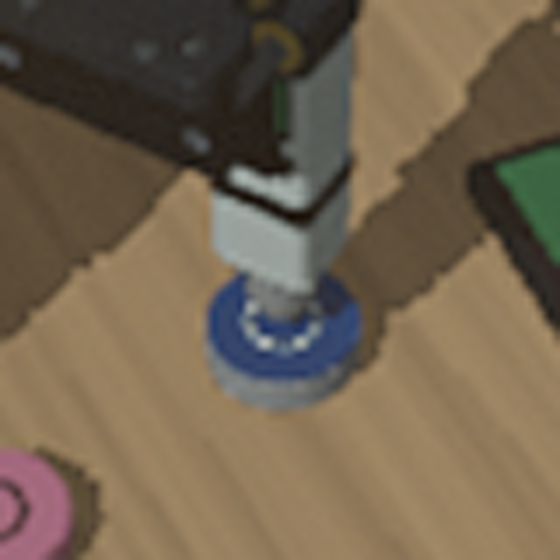

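The tip hangs just above the blue ring and looks centred. I'll press now.

```bash
python3 -m jog '[{"slide":[0.3,0,0],"roll":0},{"slide":[0.5,0,0],"roll":0},{"slide":[0.7,0,0],"roll":0},{"slide":[0.7,0,0],"roll":0},{"slide":[0.7,0,0],"roll":0}]'; python3 -m jog '[{"slide":[0.03,0,0],"roll":0},{"slide":[0.03,0,0],"roll":0},{"slide":[0.03,0,0],"roll":0},{"slide":[0.03,0,0],"roll":0},{"slide":[0.03,0,0],"roll":0}]';python3 -c "
from h import *
go([.5385,.0780,.0997],31.4)
for n in('side',): cv2.imwrite(f'pics/{n}9.png',r.camera(n)[:,:,::-1])
a=cv2.imread('pics/side9.png')[200:280,270:350];cv2.imwrite('pics/side9z.png',cv2.resize(a,None,fx=7,fy=7,interpolation=2))"
```

```text
time: 8.48
ee_pos: [0.5392, 0.0771, 0.1009]
eef_rot: [0.346, 0.616, -0.346, 0.618]
ft_force: [0.6, -1.1, 1.2]
width: 0.03
time: 8.9
ee_pos: [0.5393, 0.0771, 0.1007]
eef_rot: [0.346, 0.616, -0.346, 0.618]
ft_force: [0.1, -1.1, 1.2]
width: 0.0296
t=8.90 ee=[0.5393 0.0771 0.1007] yaw=31.4 tilt=0.17 F=[ 0.13 -1.13  1.2 ] w=29.6 q=[-0.68  0.28  0.53  1.85 -0.16  1.06  0.45] slide=[ 0.09 -0.02 -0.12] roll=0.0
```

View pics/side9z.png

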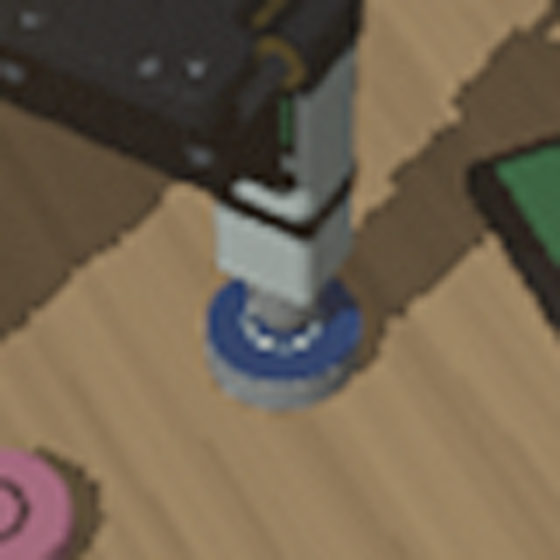

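```bash
python3 -m jog '[{"slide":[0.15,0,0],"roll":0},{"slide":[0.15,0,0],"roll":0},{"slide":[0.15,0,0],"roll":0},{"slide":[0.15,0,0],"roll":0},{"slide":[0.15,0,0],"roll":0}]'; python3 -m jog '[{"slide":[0,0,0],"roll":0},{"slide":[0,0,0],"roll":0},{"slide":[0,0,0],"roll":0}]';python3 -c "
from h import *
go([.5385,.0780,.0997],31.4)"
```

```text
time: 9.37
ee_pos: [0.5393, 0.0771, 0.0992]
eef_rot: [0.346, 0.616, -0.346, 0.618]
ft_force: [-0.5, -1.0, 1.5]
width: 0.0294
time: 9.62
ee_pos: [0.5393, 0.0771, 0.0992]
eef_rot: [0.346, 0.616, -0.346, 0.618]
ft_force: [0.4, -1.3, 1.3]
width: 0.0299
t=9.62 ee=[0.5393 0.0771 0.0992] yaw=31.4 tilt=0.17 F=[ 0.37 -1.32  1.29] w=29.9 q=[-0.68  0.28  0.53  1.85 -0.16  1.05  0.45] slide=[-0.05 -0.02 -0.12] roll=0.0
```

```bash
python3 -m jog '[{"slide":[-2,0,0],"roll":0},{"slide":[-4,0,0],"roll":0},{"slide":[-4,0,0],"roll":0},{"slide":[-4,0,0],"roll":0}]'; python3 -c "
from h import *
go([.5385,.0780,.0997],31.4)
for n in('side',): cv2.imwrite(f'pics/{n}10.png',r.camera(n)[:,:,::-1])
a=cv2.imread('pics/side10.png')[180:260,270:350];cv2.imwrite('pics/side10z.png',cv2.resize(a,None,fx=7,fy=7,interpolation=2))
e=r.read_state()['ee_pos'];print(e)
cr=lambda p:((p-[270,180])*7+3).round()
for h in(0,.006): print(cr(proj('side',[e[0],e[1],e[2]-.0877+h])))
print('ring px', onz('side',(270+284/7,200+325/7),.015))"
```

```text
time: 9.95
ee_pos: [0.5396, 0.0775, 0.1396]
eef_rot: [0.346, 0.615, -0.345, 0.618]
ft_force: [0.5, 0.4, -1.9]
width: 0.0302
t=9.95 ee=[0.5396 0.0775 0.1396] yaw=31.4 tilt=0.22 F=[ 0.47  0.39 -1.85] w=30.2 q=[-0.7   0.23  0.54  1.81 -0.13  1.13  0.43] slide=[ 3.99 -0.08 -0.11] roll=0.0
[0.53889128 0.07740958 0.13862663]
[283. 383.]
[283. 369.]
ring px [0.53820635 0.07381408 0.015     ]
```

View pics/side10z.png

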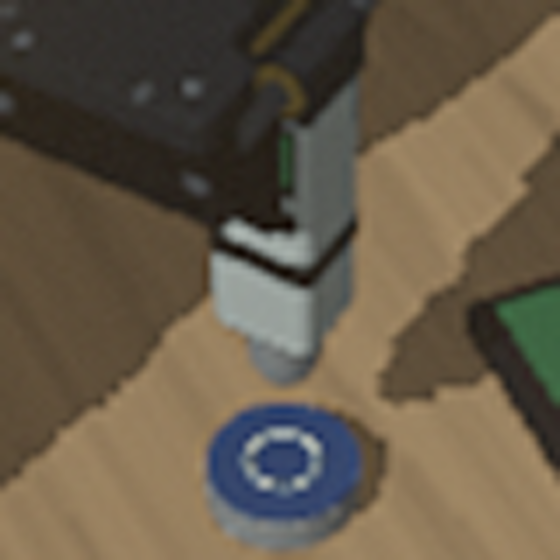

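```bash
cat >> h.py <<'E'
def favg(n=12):
    a=[]
    for _ in range(n): r.camera("top"); a.append(r.read_state()["ft_force"])
    a=np.array(a); print("favg",a.mean(0).round(2),"sd",a.std(0).round(2),"t",r.read_state()["time"])
E
python3 -c "
from h import *
favg(); go([.5388,.0774,.1025],31.4)"
```

```text
favg [ 0.02 -0.1  -1.5 ] sd [0.52 0.37 0.52] t 10.6
t=10.60 ee=[0.5392 0.0772 0.1391] yaw=31.4 tilt=0.16 F=[-0.37 -0.61 -1.1 ] w=29.8 q=[-0.7   0.23  0.54  1.81 -0.13  1.13  0.43] slide=[ 3.66 -0.02 -0.05] roll=0.0
```

Wrist force in free air averages −1.5 N, so the blue press was about 2.8 N, or roughly 2 mm in. The steel press was about 3.2 N, or roughly 2.9 mm in. The block stayed where it was. Next I go over the pipe, lift first, with the jaws turned along its axis.

```bash
python3 -m jog '[{"slide":[-4,0,0],"roll":7},{"slide":[-8,0,0],"roll":14},{"slide":[-11,0,0],"roll":21},{"slide":[-11,0,0],"roll":28},{"slide":[-11,0,0],"roll":35}]'; python3 -c "
from h import *
go([.5517,.4534,.25],157.8)"
```

```text
time: 11.02
ee_pos: [0.54, 0.0775, 0.2514]
eef_rot: [0.518, 0.481, -0.515, 0.484]
ft_force: [-0.7, -0.5, -2.1]
width: 0.0297
t=11.02 ee=[0.54   0.0775 0.2514] yaw=-3.9 tilt=0.34 F=[-0.73 -0.46 -2.09] w=29.7 q=[-0.77  0.14  0.61  1.66 -0.08  1.36 -0.22] slide=[  0.14  -1.4  -37.58] roll=18.3
```

```bash
python3 -m jog '[{"slide":[0,-1.4,-37.6],"roll":7},{"slide":[0,-1.4,-37.6],"roll":14},{"slide":[0,-1.4,-37.6],"roll":18.3},{"slide":[0,-1.4,-37.6],"roll":18.3},{"slide":[0,-1.4,-37.6],"roll":18.3}]'; python3 -c "
from h import *
go([.5517,.4534,.25],157.8)"
```

```text
time: 11.43
ee_pos: [0.5456, 0.2853, 0.2505]
eef_rot: [0.589, 0.393, -0.585, 0.395]
ft_force: [2.4, -0.1, -1.1]
width: 0.0299
t=11.43 ee=[0.5456 0.2853 0.2505] yaw=-22.2 tilt=0.35 F=[ 2.37 -0.08 -1.09] w=29.9 q=[-0.97  0.31  0.52  1.48 -0.15  1.39 -0.83] slide=[  0.06  -5.8  -15.79] roll=-0.0
```

```bash
python3 -m jog '[{"slide":[0,-5.8,-15.8],"roll":0},{"slide":[0,-5.8,-15.8],"roll":0},{"slide":[0,-5.8,-15.8],"roll":0},{"slide":[0,-5.8,-15.8],"roll":0},{"slide":[0,-5.8,-15.8],"roll":0}]'; python3 -m jog '[{"slide":[0,0,0],"roll":0},{"slide":[0,0,0],"roll":0}]'; python3 -c "
from h import *
go([.5517,.4534,.139],157.8)
for n in('side','top'): cv2.imwrite(f'pics/{n}11.png',r.camera(n)[:,:,::-1])
a=cv2.imread('pics/side11.png')[0:240,140:400];b=cv2.imread('pics/top11.png')[130:370,60:320]
cv2.imwrite('pics/z11.png',cv2.resize(np.hstack([a,b]),(800,369)))"
```

```text
time: 11.85
ee_pos: [0.5477, 0.4628, 0.2477]
eef_rot: [0.586, 0.397, -0.584, 0.397]
ft_force: [-0.5, 2.1, -1.2]
width: 0.0298
time: 12.02
ee_pos: [0.5464, 0.4645, 0.2463]
eef_rot: [0.585, 0.398, -0.584, 0.398]
ft_force: [-0.1, 0.8, -1.2]
width: 0.0298
t=12.02 ee=[0.5464 0.4645 0.2463] yaw=-21.5 tilt=0.09 F=[-0.08  0.85 -1.23] w=29.8 q=[-1.05  0.56  0.46  1.16 -0.24  1.48 -1.  ] slide=[10.73  0.9   0.85] roll=0.7
```

View pics/z11.png

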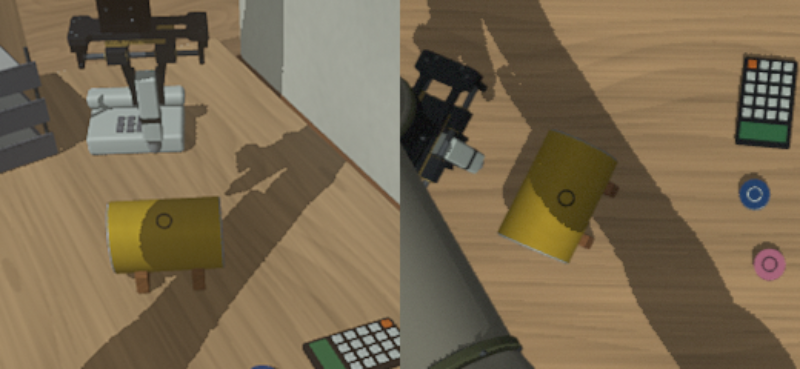

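```bash
python3 -m jog '[{"slide":[2,0.9,0.8],"roll":0.7},{"slide":[5,0.9,0.6],"roll":0.7},{"slide":[8,0.9,0.6],"roll":0.7},{"slide":[10.7,0.9,0.6],"roll":0.7},{"slide":[10.7,0.9,0.6],"roll":0.7}]' - 15; python3 -m jog '[{"slide":[0,0,0],"roll":0},{"slide":[0,0,0],"roll":0}]'; python3 -c "
from h import *
go([.5517,.4534,.139],157.8)
c=np.array([.5196,.3747,.069]);ax=np.array([.3778,.9259,0]);g=r.read_state()['ee_pos']+np.array([0,0,.019]);print('xp',(g-c)@ax*1000,'z',g[2])
print(onz('top',(0,0),0)) if 0 else None
for n in('side','top'): cv2.imwrite(f'pics/{n}12.png',r.camera(n)[:,:,::-1])
a=cv2.imread('pics/side12.png')[0:240,140:400];b=cv2.imread('pics/top12.png')[130:370,60:320]
cv2.imwrite('pics/z12.png',cv2.resize(np.hstack([a,b]),(800,369)))"
```

```text
time: 12.53
ee_pos: [0.5526, 0.4497, 0.1352]
eef_rot: [-0.586, -0.392, 0.59, -0.393]
ft_force: [-1.2, -0.7, -2.8]
width: 0.03
time: 12.7
ee_pos: [0.5533, 0.4486, 0.1366]
eef_rot: [-0.587, -0.391, 0.59, -0.393]
ft_force: [0.0, 0.6, -0.7]
width: 0.0301
t=12.70 ee=[0.5533 0.4486 0.1366] yaw=-22.7 tilt=0.29 F=[ 0.02  0.62 -0.66] w=30.1 q=[-1.04  0.61  0.45  1.32 -0.26  1.28 -0.98] slide=[-0.24 -0.33 -0.38] roll=-0.5
xp 81.14535822182897 z 0.15558143465631696
```

View pics/z12.png

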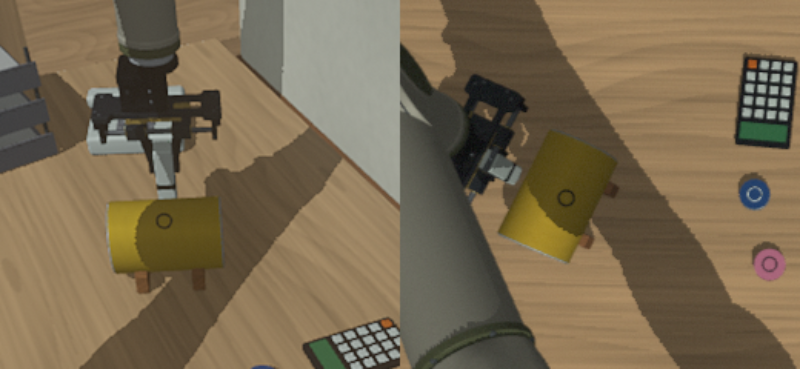

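```bash
python3 -m jog '[{"slide":[-0.2,0,0.5],"roll":0},{"slide":[-0.2,0,1],"roll":0},{"slide":[-0.2,0,1.5],"roll":0},{"slide":[-0.2,0,2],"roll":0},{"slide":[-0.2,0,2.5],"roll":0}]' - 12;  python3 -c "
from h import *
go([.5324,.4062,.139],157.8)
c=np.array([.5196,.3747,.069]);ax=np.array([.3778,.9259,0]);g=r.read_state()['ee_pos']+np.array([0,0,.019]);print('xp',(g-c)@ax*1000,'z',g[2])"
```

```text
time: 13.22
ee_pos: [0.5444, 0.4269, 0.1408]
eef_rot: [0.588, 0.392, -0.588, 0.392]
ft_force: [0.7, 3.1, 1.4]
width: 0.0299
t=13.22 ee=[0.5444 0.4269 0.1408] yaw=-22.6 tilt=0.02 F=[0.68 3.08 1.36] w=29.9 q=[-1.04  0.56  0.45  1.39 -0.25  1.26 -0.97] slide=[ 0.18 -0.31  2.37] roll=-0.4
xp 57.702344735828106 z 0.15984541762368246
```

```bash
python3 -m jog '[{"slide":[0.1,0,0.5],"roll":0},{"slide":[0.2,0,1],"roll":0},{"slide":[0.2,0,1.5],"roll":0},{"slide":[0.2,0,2],"roll":0},{"slide":[0.2,0,2.4],"roll":0}]';  python3 -c "
from h import *
go([.5324,.4062,.139],157.8)
c=np.array([.5196,.3747,.069]);ax=np.array([.3778,.9259,0]);g=r.read_state()['ee_pos']+np.array([0,0,.019]);print('xp',(g-c)@ax*1000,'z',g[2])
for n in('side','top'): cv2.imwrite(f'pics/{n}13.png',r.camera(n)[:,:,::-1])
a=cv2.imread('pics/side13.png')[0:240,140:400];b=cv2.imread('pics/top13.png')[130:370,60:320]
cv2.imwrite('pics/z13.png',cv2.resize(np.hstack([a,b]),(800,369)))"
```

```text
time: 13.63
ee_pos: [0.5346, 0.4042, 0.1383]
eef_rot: [-0.588, -0.392, 0.588, -0.392]
ft_force: [2.3, 4.4, -2.4]
width: 0.0301
t=13.63 ee=[0.5346 0.4042 0.1383] yaw=-22.6 tilt=0.03 F=[ 2.26  4.43 -2.39] w=30.1 q=[-1.04  0.51  0.46  1.46 -0.23  1.23 -0.95] slide=[-0.07 -0.28 -0.1 ] roll=-0.4
xp 33.02210257940264 z 0.15734367721113032
```

View pics/z13.png

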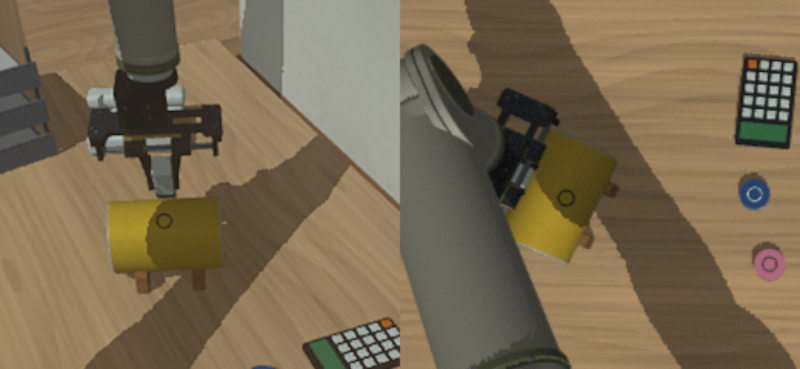

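```bash
python3 -m jog '[{"slide":[0,0,0],"roll":0},{"slide":[-3,0,0],"roll":0},{"slide":[-6,0,0],"roll":0},{"slide":[-9,0,0],"roll":0},{"slide":[-9,0,0],"roll":0}]' - 30;python3 -m jog '[{"slide":[0,0,0],"roll":0},{"slide":[0,0,0],"roll":0}]';  python3 -c "
from h import *
go([.5324,.4062,.139],157.8)
for n in('side','top'): cv2.imwrite(f'pics/{n}14.png',r.camera(n)[:,:,::-1])
a=cv2.imread('pics/side14.png')[40:200,170:290];b=cv2.imread('pics/top14.png')[160:320,90:210]
cv2.imwrite('pics/z14.png',cv2.resize(np.hstack([a,b]),(800,533),interpolation=2))"
```

```text
time: 14.15
ee_pos: [0.5367, 0.4043, 0.2347]
eef_rot: [0.59, 0.392, -0.587, 0.392]
ft_force: [1.0, -0.2, 0.4]
width: 0.0301
time: 14.32
ee_pos: [0.5369, 0.4038, 0.2349]
eef_rot: [0.591, 0.392, -0.587, 0.392]
ft_force: [0.7, 0.8, -0.8]
width: 0.0298
t=14.32 ee=[0.5369 0.4038 0.2349] yaw=-22.7 tilt=0.32 F=[ 0.69  0.76 -0.75] w=29.8 q=[-1.05  0.45  0.48  1.33 -0.21  1.4  -0.97] slide=[ 9.59 -0.54 -0.01] roll=-0.5
```

View pics/z14.png

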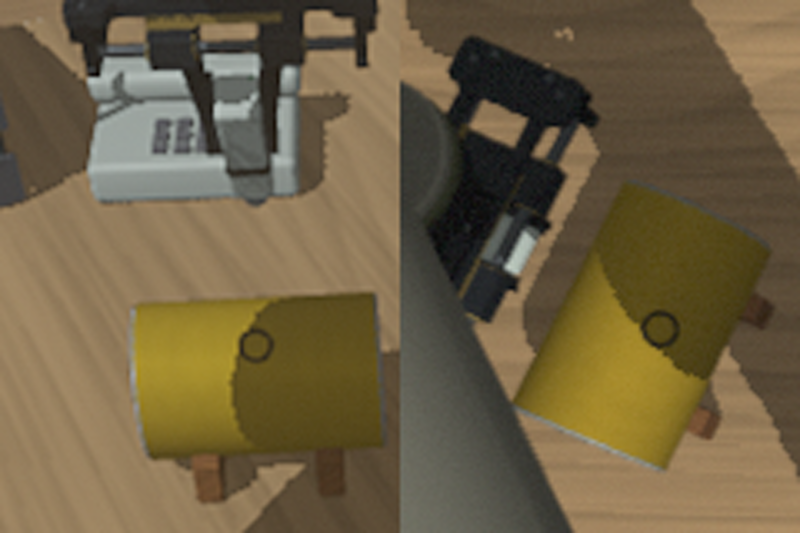

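```bash
python3 -c "
from h import *
s=r.read_state();R=Ro.from_quat(s['eef_rot']).as_matrix();G=s['ee_pos']-.019*R[:,0]
print('G',G, 'favg');
for th in(24,28,30,32,36):
  a=np.radians(th); u=np.cos(a)*np.array([0,0,1])+np.sin(a)*R[:,2]   # up axis leans toward tool +z
  f=lambda n,X:((proj(n,X)-([170,40] if n=='side' else [90,160]))*3.333+1).round(0)
  v=R[:,2]*np.cos(a)-np.sin(a)*np.array([0,0,1])
  print(th,'tip',f('side',G-.106*u),'nosebot',f('side',G-.100*u),'bodybot front',f('side',G-.076*u+.017*v),'top ctr',f('side',G+.024*u),'topback',f('side',G+.024*u-.017*v),'topfront',f('side',G+.024*u+.017*v),'TOP topfront',f('top',G+.024*u+.017*v), 'topback',f('top',G+.024*u-.017*v),'TOP bodybot',f('top',G-.076*u+.017*v))
"
python3 - <<'E'
import cv2
a=cv2.imread('pics/side14.png')[50:115,210:275]
cv2.imwrite('pics/z14b.png',cv2.resize(a,None,fx=9,fy=9,interpolation=2))
E
```

```text
G [0.53621476 0.40367171 0.25247465] favg
24 tip [258. 215.] nosebot [257. 210.] bodybot front [254. 211.] top ctr [237.  98.] topback [236.  76.] topfront [237. 120.] TOP topfront [137. 254.] topback [ 82. 229.] TOP bodybot [131. 260.]
28 tip [257. 206.] nosebot [256. 201.] bodybot front [254. 205.] top ctr [237. 100.] topback [236.  77.] topfront [238. 124.] TOP topfront [140. 256.] topback [ 85. 230.] TOP bodybot [123. 257.]
30 tip [257. 201.] nosebot [256. 197.] bodybot front [254. 202.] top ctr [237. 102.] topback [236.  78.] topfront [238. 125.] TOP topfront [141. 256.] topback [ 86. 230.] TOP bodybot [119. 255.]
32 tip [257. 196.] nosebot [256. 192.] bodybot front [254. 199.] top ctr [237. 103.] topback [236.  78.] topfront [238. 127.] TOP topfront [142. 257.] topback [ 88. 231.] TOP bodybot [115. 253.]
36 tip [256. 187.] nosebot [256. 183.] bodybot front [254. 193.] top ctr [237. 105.] topback [236.  80.] topfront [238. 130.] TOP topfront [144. 258.] topback [ 91. 232.] TOP bodybot [107. 249.]
```

View pics/z14b.png

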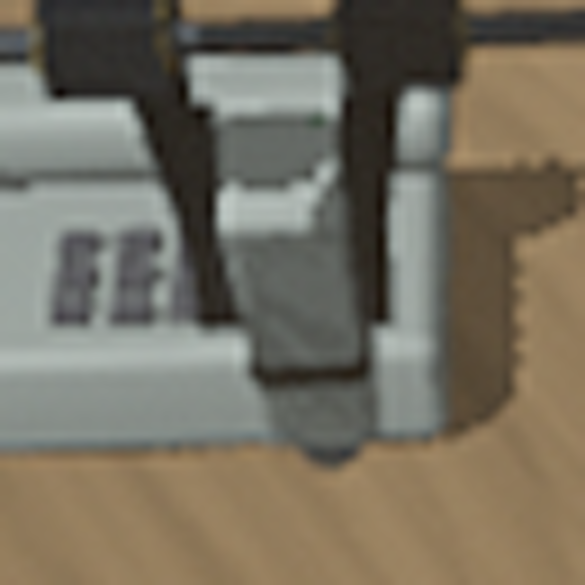

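Run:
```python
import cv2,numpy as np
a=cv2.imread('pics/top14.png')[215:260,100:145]
cv2.imwrite('pics/z14c.png',cv2.resize(a,None,fx=13,fy=13,interpolation=2))
from h import *
s=r.read_state();R=Ro.from_quat(s['eef_rot']).as_matrix();G=s['ee_pos']-.019*R[:,0]
for th in(24,30,36):
  a=np.radians(th); u=np.cos(a)*np.array([0,0,1])+np.sin(a)*R[:,2];v=R[:,2]*np.cos(a)-np.sin(a)*np.array([0,0,1]);y=R[:,1]
  print(th,[((proj('top',G+.024*u+p*.015*y+q*.017*v)-[100,215])*13+6).round().tolist() for p,q in((1,1),(-1,1),(-1,-1),(1,-1))])
  print('side',[((proj('side',G+.024*u+p*.015*y+q*.017*v)-[210,50])*9+4).round().tolist() for p,q in((1,1),(-1,1),(-1,-1),(1,-1))],
   'bodybot',[((proj('side',G-.076*u+p*.015*y+q*.017*v)-[210,50])*9+4).round().tolist() for p,q in((1,1),(-1,1))],'nosebotfront',((proj('side',G-.1*u+.0115*v)-[210,50])*9+4).round())
```

```text
24 [[453.0, 192.0], [361.0, 368.0], [145.0, 268.0], [240.0, 90.0]]
side [[345.0, 234.0], [219.0, 238.0], [216.0, 119.0], [341.0, 115.0]] bodybot [[384.0, 478.0], [269.0, 483.0]] nosebotfront [336. 515.]
30 [[468.0, 200.0], [376.0, 375.0], [162.0, 275.0], [256.0, 98.0]]
side [[346.0, 247.0], [220.0, 252.0], [216.0, 124.0], [341.0, 119.0]] bodybot [[384.0, 455.0], [269.0, 459.0]] nosebotfront [335. 482.]
36 [[481.0, 207.0], [389.0, 382.0], [180.0, 283.0], [274.0, 105.0]]
side [[347.0, 261.0], [222.0, 266.0], [215.0, 129.0], [340.0, 125.0]] bodybot [[383.0, 429.0], [269.0, 434.0]] nosebotfront [334. 448.]
```

View pics/z14c.png

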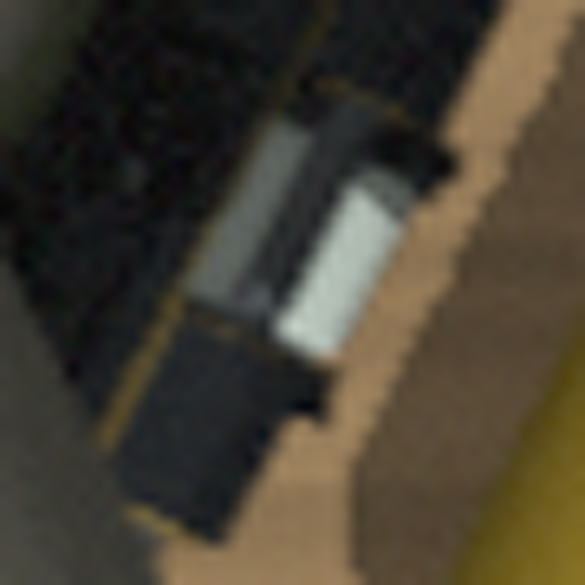

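Run:
```python
from h import *
from scipy.optimize import least_squares
s=r.read_state();R=Ro.from_quat(s['eef_rot']).as_matrix();G=s['ee_pos']-.019*R[:,0]
ts=lambda X:((proj('side',X)-[210,50])*9+4)/9
tt=lambda X:((proj('top',X)-[100,215])*13+6)/13
def res(p,full=False):
  th,dv,du=p; a=np.radians(th); u=np.cos(a)*np.array([0,0,1])+np.sin(a)*R[:,2];v=R[:,2]*np.cos(a)-np.sin(a)*np.array([0,0,1])
  O=G+u*du/1000+v*dv/1000
  f=tt(O+.023*u+.016*v)-np.array([370,285])/13
  return [ts(O+.023*u+.016*v)[1]-235/9, ts(O-.076*u+.017*v)[1]-432/9, ts(O-.1*u+.0115*v)[1]-465/9, f[0]*.9+f[1]*.4,]
o=least_squares(res,[30,0,0]);print(o.x,np.round(o.fun,2))
o2=least_squares(lambda p:res([p[0],p[1],0]),[30,0]);print(o2.x,np.round(o2.fun,2))
```

```text
[31.02589353 -5.94502599 -2.86918392] [-0.1   0.55 -0.44 -0.  ]
[30.52542404 -5.25241192] [-0.63  0.47 -0.42  0.46]
```

Fitting the gauge edges in both views gives a lean of about 31°, with the gauge axis about 5.5 mm off the jaw centre. The target is 30°, so that's good. Now I'll work out the hover above the ring.

```bash
cat >> h.py <<'E'
def spot_go(depth,spot=(.5088,.348,.118),th=30.5,dv=-5.5,du=-1.5):
    a=np.radians(67.8);m=-np.array([np.cos(a),np.sin(a),0]);t=np.radians(th)
    u=np.cos(t)*np.array([0,0,1])+np.sin(t)*m;v=m*np.cos(t)-np.sin(t)*np.array([0,0,1])
    n=np.cos(np.radians(30))*np.array([0,0,1])+.5*m
    tip=np.array(spot)-depth*n
    G=tip+u*(.106-du/1000)-v*dv/1000
    T=G-np.array([0,0,.019]); print("TCP target",T.round(4)); go(T,157.8)
E
python3 -c "
from h import *
spot_go(-.015)"
```

```text
TCP target [0.4836 0.2862 0.2018]
t=14.42 ee=[0.5363 0.4037 0.2335] yaw=-22.7 tilt=0.20 F=[ 0.51  0.6  -1.44] w=30.1 q=[-1.05  0.45  0.48  1.33 -0.21  1.4  -0.97] slide=[ 3.13 -0.34 12.89] roll=-0.5
```

```bash
python3 -m jog '[{"slide":[0,-0.1,3],"roll":-0.5},{"slide":[0,-0.2,6],"roll":-0.5},{"slide":[0,-0.3,9.5],"roll":-0.5},{"slide":[1,-0.3,12.9],"roll":-0.5},{"slide":[2.4,-0.3,12.9],"roll":-0.5}]';python3 -m jog '[{"slide":[0,0,0],"roll":0},{"slide":[0,0,0],"roll":0}]';  python3 -c "
from h import *
spot_go(-.010)
for n in('side','top'): cv2.imwrite(f'pics/{n}15.png',r.camera(n)[:,:,::-1])
a=cv2.imread('pics/side15.png')[100:180,205:285]
b=cv2.imread('pics/top15.png')[210:290,130:210]
cv2.imwrite('pics/z15.png',cv2.resize(np.hstack([a,b]),(800,400),interpolation=2))"
```

```text
time: 14.83
ee_pos: [0.4832, 0.2793, 0.2091]
eef_rot: [0.589, 0.392, -0.587, 0.393]
ft_force: [0.9, -0.4, -0.5]
width: 0.0301
time: 15.0
ee_pos: [0.4826, 0.2779, 0.2083]
eef_rot: [-0.588, -0.392, 0.588, -0.393]
ft_force: [0.2, 0.9, -1.6]
width: 0.0297
TCP target [0.4845 0.2885 0.1975]
t=15.00 ee=[0.4826 0.2779 0.2083] yaw=-22.6 tilt=0.09 F=[ 0.21  0.95 -1.57] w=29.7 q=[-1.06  0.2   0.52  1.69 -0.1   1.28 -0.91] slide=[ 1.07 -0.23 -1.05] roll=-0.4
```

View pics/z15.png

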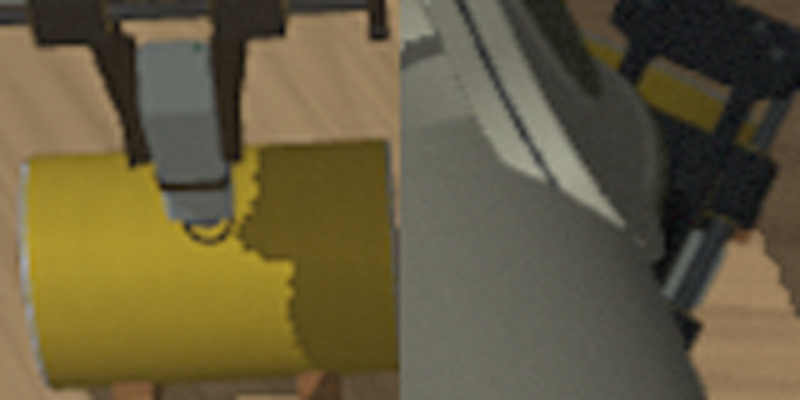

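```bash
python3 -m jog '[{"slide":[0,-0.2,-0.5],"roll":0},{"slide":[0.3,-0.2,-1],"roll":0},{"slide":[0.7,-0.2,-1],"roll":0},{"slide":[1,-0.2,-1],"roll":0}]';python3 -m jog '[{"slide":[0,0,0],"roll":0},{"slide":[0,0,0],"roll":0}]';  python3 -c "
from h import *
spot_go(-.005)
for n in('side',): cv2.imwrite(f'pics/{n}16.png',r.camera(n)[:,:,::-1])
a=cv2.imread('pics/side16.png')[105:165,215:275]
cv2.imwrite('pics/z16.png',cv2.resize(a,None,fx=10,fy=10,interpolation=2))
s=r.read_state();R=Ro.from_quat(s['eef_rot']).as_matrix();G=s['ee_pos']-.019*R[:,0]
cr=lambda X:((proj('side',X)-[215,105])*10+4.5).round().tolist()
for th,dv,du in((30.5,-5.5,-1.5),(31,-6,-3),(28,-5,0),(33,-5,0),(30.5,-5.5,0)):
  a=np.radians(th); u=np.cos(a)*np.array([0,0,1])+np.sin(a)*R[:,2];v=R[:,2]*np.cos(a)-np.sin(a)*np.array([0,0,1]);O=G+u*du/1000+v*dv/1000;y=R[:,1]
  print(th,dv,du,'tip',(O-.106*u).round(4),cr(O-.106*u),'nosefront',cr(O-.1*u+.0115*v),'bodybot',cr(O-.076*u+.017*v+.015*y),cr(O-.076*u+.017*v-.015*y),'top',cr(O+.024*u+.017*v),cr(O+.024*u-.017*v))
print('ring',cr([.5088,.348,.118]))"
```

```text
time: 15.43
ee_pos: [0.4853, 0.2906, 0.1986]
eef_rot: [0.588, 0.393, -0.587, 0.394]
ft_force: [-0.3, -0.5, -0.7]
width: 0.0295
time: 15.6
ee_pos: [0.4851, 0.2906, 0.1981]
eef_rot: [0.588, 0.393, -0.587, 0.394]
ft_force: [0.1, 0.3, -1.8]
width: 0.0299
TCP target [0.4854 0.2908 0.1932]
t=15.60 ee=[0.4851 0.2906 0.1981] yaw=-22.4 tilt=0.12 F=[ 0.05  0.27 -1.81] w=29.9 q=[-1.06  0.23  0.51  1.68 -0.11  1.26 -0.92] slide=[ 0.49  0.02 -0.03] roll=-0.2
30.5 -5.5 -1.5 tip [0.5078 0.3454 0.1275] [313.0, 359.0] nosefront [313.0, 395.0] bodybot [370.0, 373.0] [236.0, 380.0] top [252.0, 181.0] [246.0, 27.0]
31 -6 -3 tip [0.5086 0.3472 0.127 ] [314.0, 356.0] nosefront [313.0, 392.0] bodybot [370.0, 371.0] [237.0, 377.0] top [253.0, 183.0] [246.0, 28.0]
28 -5 0 tip [0.5059 0.3406 0.1261] [314.0, 377.0] nosefront [313.0, 412.0] bodybot [370.0, 385.0] [236.0, 392.0] top [251.0, 174.0] [245.0, 23.0]
33 -5 0 tip [0.5088 0.3478 0.1311] [312.0, 339.0] nosefront [311.0, 377.0] bodybot [369.0, 359.0] [235.0, 366.0] top [252.0, 186.0] [245.0, 28.0]
30.5 -5.5 0 tip [0.5075 0.3447 0.1288] [313.0, 356.0] nosefront [312.0, 393.0] bodybot [369.0, 370.0] [235.0, 377.0] top [251.0, 178.0] [245.0, 23.0]
ring [317.0, 385.0]
```

View pics/z16.png

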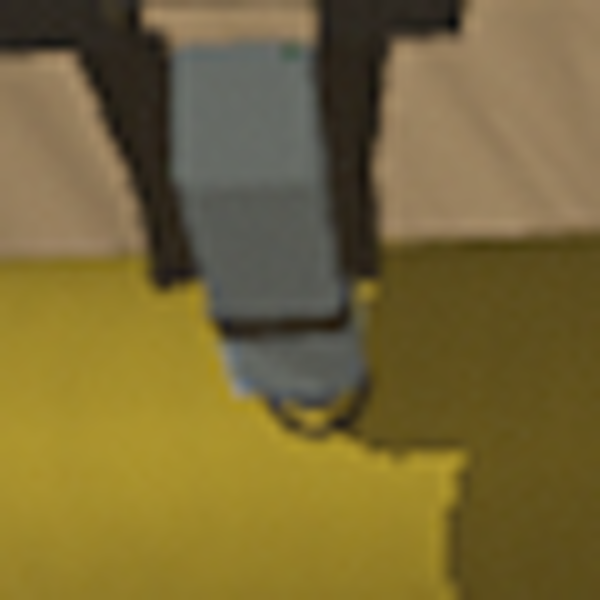

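```bash
python3 -m jog '[{"slide":[0.25,0,-0.1],"roll":0},{"slide":[0.5,0,-0.3],"roll":0},{"slide":[0.6,0,-0.35],"roll":0},{"slide":[0.6,0,-0.35],"roll":0},{"slide":[0.6,0,-0.35],"roll":0}]';  python3 -c "
from h import *
spot_go(0)
for n in('side',): cv2.imwrite(f'pics/{n}17.png',r.camera(n)[:,:,::-1])
a=cv2.imread('pics/side17.png')[105:165,215:275]
cv2.imwrite('pics/z17.png',cv2.resize(a,None,fx=10,fy=10,interpolation=2))
favg(8)"
```

```text
time: 16.07
ee_pos: [0.4866, 0.2938, 0.1923]
eef_rot: [0.588, 0.393, -0.587, 0.394]
ft_force: [-0.3, 0.2, -2.2]
width: 0.0295
TCP target [0.4864 0.2931 0.1888]
t=16.07 ee=[0.4866 0.2938 0.1923] yaw=-22.4 tilt=0.12 F=[-0.34  0.19 -2.15] w=29.5 q=[-1.06  0.24  0.51  1.68 -0.12  1.25 -0.92] slide=[0.34 0.01 0.07] roll=-0.2
favg [ 0.11 -0.1  -1.13] sd [0.28 0.48 0.65] t 16.5167
```

View pics/z17.png

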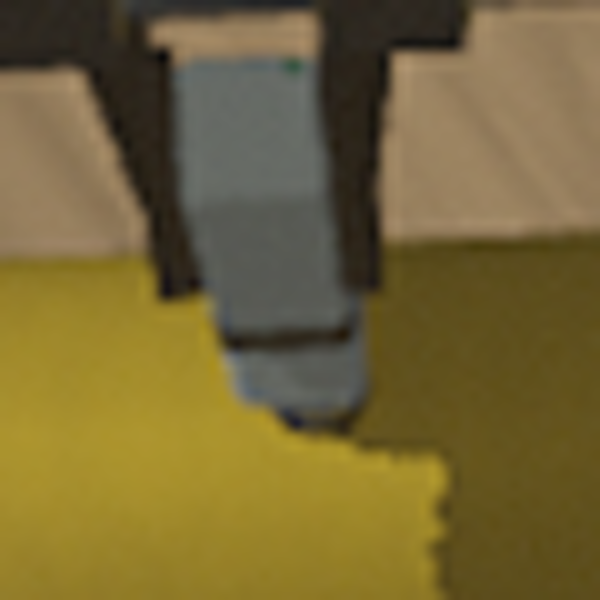

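```bash
python3 -m jog '[{"slide":[0.15,0,-0.05],"roll":0},{"slide":[0.3,0,-0.1],"roll":0},{"slide":[0.4,0,-0.15],"roll":0},{"slide":[0.4,0,-0.15],"roll":0}]';  python3 -c "
from h import *
spot_go(.0025)
favg(10)"
```

```text
time: 16.85
ee_pos: [0.4873, 0.2953, 0.1884]
eef_rot: [0.588, 0.393, -0.587, 0.394]
ft_force: [-0.5, -0.7, 1.0]
width: 0.0301
TCP target [0.4869 0.2943 0.1867]
t=16.85 ee=[0.4873 0.2953 0.1884] yaw=-22.4 tilt=0.13 F=[-0.46 -0.71  0.98] w=30.1 q=[-1.06  0.24  0.51  1.68 -0.12  1.25 -0.92] slide=[ 0.17 -0.    0.11] roll=-0.2
favg [ 0.19 -0.    1.42] sd [0.48 0.43 0.32] t 17.35
```

```bash
python3 -m jog '[{"slide":[0.1,0,0],"roll":0},{"slide":[0.1,0,0],"roll":0},{"slide":[0.1,0,0],"roll":0}]';  python3 -c "
from h import *
spot_go(.0025)
favg(10)
for n in('side','top'): cv2.imwrite(f'pics/{n}18.png',r.camera(n)[:,:,::-1])
a=cv2.imread('pics/side18.png')[105:165,215:275]
cv2.imwrite('pics/z18.png',cv2.resize(a,None,fx=10,fy=10,interpolation=2))
s=r.read_state();R=Ro.from_quat(s['eef_rot']).as_matrix();G=s['ee_pos']-.019*R[:,0]
cr=lambda X:((proj('side',X)-[215,105])*10+4.5).round().tolist()
for th,dv,du in((30.5,-5.5,-1.5),(27,-5.5,-1.5),(34,-5.5,-1.5)):
  a=np.radians(th); u=np.cos(a)*np.array([0,0,1])+np.sin(a)*R[:,2];v=R[:,2]*np.cos(a)-np.sin(a)*np.array([0,0,1]);O=G+u*du/1000+v*dv/1000;y=R[:,1]
  print(th,dv,du,'tip',(O-.106*u).round(4),cr(O-.106*u),'nosefront',cr(O-.1*u+.0115*v),'bodybot',cr(O-.076*u+.017*v+.015*y),cr(O-.076*u+.017*v-.015*y),'top',cr(O+.024*u+.017*v),cr(O+.024*u-.017*v))"
```

```text
time: 17.6
ee_pos: [0.4873, 0.2951, 0.1875]
eef_rot: [0.588, 0.393, -0.587, 0.394]
ft_force: [0.5, -0.4, 1.3]
width: 0.0301
TCP target [0.4869 0.2943 0.1867]
t=17.60 ee=[0.4873 0.2951 0.1875] yaw=-22.4 tilt=0.13 F=[ 0.5  -0.38  1.28] w=30.1 q=[-1.06  0.24  0.51  1.69 -0.12  1.24 -0.92] slide=[ 0.08 -0.01  0.1 ] roll=-0.2
favg [-0.21 -0.33  2.05] sd [0.53 0.48 0.51] t 18.1
30.5 -5.5 -1.5 tip [0.5098 0.35   0.1167] [319.0, 384.0] nosefront [319.0, 420.0] bodybot [375.0, 398.0] [243.0, 405.0] top [259.0, 211.0] [253.0, 59.0]
27 -5.5 -1.5 tip [0.5077 0.3449 0.1132] [320.0, 410.0] nosefront [319.0, 444.0] bodybot [376.0, 416.0] [243.0, 423.0] top [259.0, 204.0] [253.0, 56.0]
34 -5.5 -1.5 tip [0.5119 0.355  0.1205] [318.0, 357.0] nosefront [317.0, 395.0] bodybot [374.0, 380.0] [242.0, 386.0] top [260.0, 219.0] [252.0, 62.0]
```

View pics/z18.png

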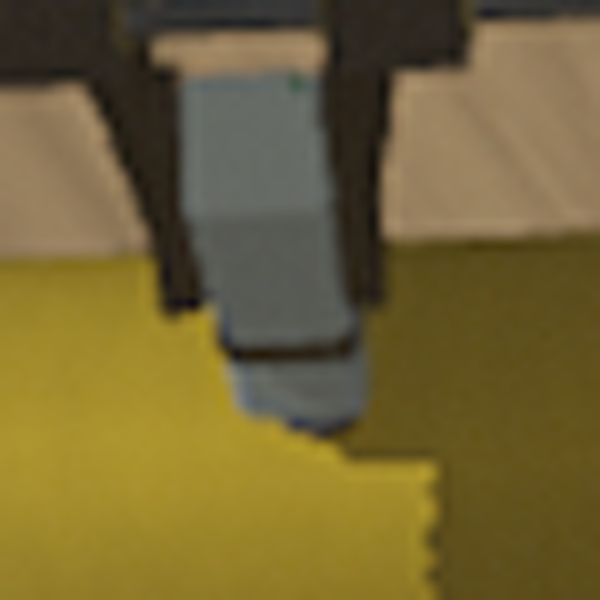

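```bash
python3 - <<'E'
import cv2,numpy as np
a=cv2.imread('pics/side0.png')[190:420,250:500].astype(int);b=cv2.imread('pics/side18.png')[190:420,250:500].astype(int)
cv2.imwrite('pics/z19.png',np.hstack([a,b]).repeat(1,0).astype(np.uint8).repeat(1,1))
E
python3 -c "
from h import *
favg(6); go([.4873,.2951,.1875])"
```

```text
favg [ 0.44 -0.43  1.61] sd [0.52 0.22 0.41] t 18.5
t=18.50 ee=[0.4873 0.2952 0.1875] yaw=-22.4 tilt=0.13 F=[-0.1  -0.6   1.65] w=29.4 q=[-1.06  0.24  0.51  1.69 -0.12  1.24 -0.92] slide=[0.   0.   0.01]
```

View pics/z19.png

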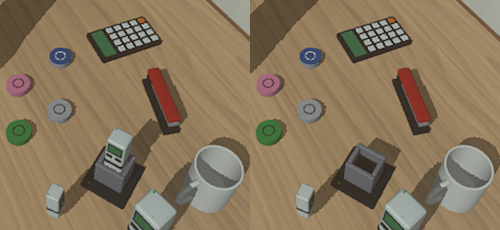

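The before and after crops match: both blocks, the mug, the stapler and the calculator sit where they were. The gauge is steady on the ring at about 2.5–3 mm of travel, so I'm handing in.

```bash
python3 -c "
from bench import r
print(r.close_job())"
```

```text
the job is handed in; nothing more can be done
None
```

I took the gauge from its dock, checked it on the steel block and then the blue one, and handed in at 18.5 s with it held pressed on the pipe's ring. No verdict was reported.

**Block checks:**
- On steel the tip was held about 0.8 s, roughly 2–3 mm in. On blue it was held just over 1 s, also about 2–3 mm in.
- The two depth estimates disagreed on blue: arm height said 2–3.5 mm, while the force (about 2.8 N) said about 2 mm. Either way the probe was part way in.
- On both blocks the camera showed the tip inside the ring.

**Pipe reading:**
- The moves allowed no tilt, so I leaned the gauge in the jaws by pushing its body lightly against the far side of the pipe, at about 5 N. It slid about 5 mm in the pads as it turned, and I corrected for that.
- At the end the pictures put its lean at about 29–31° (30° wanted). The probe was about 2.5–3 mm in at about 3 N, and the arm was still.
- The ring was hidden under the nose by then. I judged the tip to be inside it from the projected positions, which agree to 1–2 mm.

**Left alone:** before and after pictures show the two blocks, the mug, the stapler and the calculator unmoved.

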